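Load the glass inspection plate under the stage clips

ROBOT

A 6-joint arm with a two-finger parallel gripper is mounted at the origin on the work surface. World frame = base frame: x ahead of the robot, y to its left, z up, the work surface at z = 0. Lengths are in m, angles in rad, forces in N, time in s.
With the tool pointing down it reaches from about 0.375 to 0.975 m from the base axis. Payload 3.8 kg.
Tool frame: the origin (TCP) lies at the very end of the fingers, on their centre line; the grasp point (between the pads) lies 19 mm behind it; z points along the fingers, y is the direction in which the jaws open and shut (so a half turn about z gives the same grasp; the last joint's range is limited). The gripper opens to 88 mm and grips with 3 to 60 N. Pads are 18 mm wide; open, the fingers measure 123 mm over their backs; the gripper's body (75 mm by 187 mm) begins 45 mm behind the grasp point.
Start: joints at [1.251, 0.264, 1.604, -0, 1.274, -0.037], TCP at [0.188, 0.648, 0.239] pointing down, gripper open.
Joint ranges: [-2.63, 2.63], [-0.94, 2.18], [0.31, 2.57], [-1.31, 4.45], [0, 2.66], [-2.55, 2.55]. Speed limits (rad/s): [2.57, 2.57, 3.14, 3.14, 3.14, 3.14].

INTERFACE

Orientations are given as a rotation vector (axis times angle).
In Python, from cell import r gives the robot as it stands. The module is installed in compiled form; this text tells all that it offers.
- The arm moves only by the tool drive_tool, never from a script. Its argument "steps" is one flat list of numbers, 5 for each row, row after row: the shift along the tool's x, y, z in units of 40 mm (1.0 is 40 mm), then the turn about the tool's z in units of 5 degrees (1.0 is 5 degrees), then the closure, from 0 (fully open) to 1 (shut). In form: [x, y, z, roll, fingers, x, y, z, roll, fingers, ...]. A call has exactly 5 rows; each row shifts and turns the commanded pose from where the row before left it, along the tool's axes as they then stand; what a row does not reach is not made up. A row lasts 1/12 s, in which the tool goes at most 41.7 mm and 7.16 degrees, less where a joint would pass 70% of its speed; a pose out of reach is approached as far as the arm can. A call is refused whole if a number of a shift passes 1 or a number of a turn 1, either way. A call with a gripper value outside its range is refused whole. The fingers move at their own pace and stop on an object; "force" is the grip in N (left out, the last holds). Time passes only in rows, so rows that do not move let the fingers close, or fill a call up. It gives the time, the measured TCP pose, the force and the opening at its end, in the units of the state.
- r.state(): the state, without advancing time (a new reading comes with each control period).
- r.get_image(name): name is "scene" or "top" or "wrist"; returns a dict with "color" (384x512x3 uint8, blue, green, red), "z_map" (384x512 float32, m along the optical axis (not along the pixel's ray), 0 where there is no reading), "fx", "fy", "cx", "cy" (pixels), "dist" ([k1, k2, p1, p2, k3] as OpenCV has them; the pictures are not rectified), "R" (3x3) and "t" (3): a world point X has camera coordinates R X + t. Camera axes: x right, y down, z forward; pixel columns grow to the right and rows downward; lengths in m; the calibration is good to about 2 mm. A picture is of the moment at which its call begins.
- r.close_job(): hands the job in, once; it reports no verdict.
Trained networks look in a picture, given as the dict that the camera call returned (one of the last four; its "shot" number tells which), for a name from the list of things; names that differ only in an ending like _2 or _b are one class to them, and where a whole thing is asked for, a point or a joint stands for the part that bears it (a point fixed in the world has none). Each returns a list of dicts, best first, with "confidence" (0 to 1); they miss things now and then, are a little off and sometimes report something else, mostly with a low value. They report only what shows in the picture. A call takes as long as a camera call. They do not tell look-alikes from the thing itself.
- r.trace(picture, thing): "mask" (384x512 bool, what is visible of it) and "position" ([column, row] in pixels, amid what is visible of it).
The state is a dict: "t": time; "qpos": joint angles; "qd": joint speeds; "joint_torque": joint torques, N m; "eef_pos": TCP position; "ee_rot": TCP orientation; "wrist_force": force on the tool from outside, world axes, zero at the start; "torque": the same for the moment, N m; "opening": opening from 0.0 (shut) to 1.0 (fully open).
Only numpy, scipy, OpenCV 4.12 (cv2) and the standard library are available. Lean on these libraries where they do the work, as an engineer would, in place of code of your own. Each camera call takes 0.05 s, during which the arm holds its last target.

TASK

At the fruit-packing table, pick up the framed glass inspection plate by its upright tab, lay it flat on the white viewing stage in front of the spring clips, leading rim first, and slide it in so that both clips ride up over its rim and snap down onto the glass behind it, the plate home against the stop. Push gently, no harder than it takes to feel the stop (it is glass), then let go and leave it there; do not disturb the other things on the table.

Things in the scene. Friction and masses are not known exactly. Their poses are not given: they have to be found in the camera images.
- plate_tab (a point): Middle of the plate's upright aluminium grip tab (10 mm thick along x, 36 mm wide along y, top 44 mm above the plate's underside); this point is 30 mm above the underside, 6 mm ahead of the trailing edge. The plate: loose glass pane in an aluminium frame, 120 mm (x) by 78 mm (y), 0.14-0.24 kg. +x points from tab to leading rim, z up. Starts flat on the cork rest.
- plate_rim (a point): Bottom middle of the plate's leading edge, 114 mm ahead of the tab's middle along the plate's x, at its underside. The leading rim is 7 mm high and 9 mm deep; behind it is bare glass 3.5 mm thick. Side rims are 5 mm high, the trailing rim 7 mm. Axes as the plate's.
- rest: Fixed cork pad 170 x 125 x 12 mm (x, y, z) on which the plate lies at the start; origin at the centre of its underside. It is on the robot's left or right, with a white fruit punnet on the other side.
- stage: Fixed viewing stage, a white light box lying roughly along the robot's x. Origin on the table; flat deck 40 mm above it, x = -135 to +125 mm, y = -62 to +62 mm. The plate slides in along the stage's +x (away from the robot), centred on y = 0. With the plate's leading edge at stage x = 0 it lies wholly on the deck, clear of rails and clips.
- mouth (a point): Point on the deck midway between the near ends of the two straight guide rails (stage x = 25 mm). Rails: aluminium, 7 mm high, inner faces 41 mm either side (2 mm play each side of the plate), 60 mm long towards +x; short flared lead-ins reach 20 mm nearer the robot. Axes as the stage's.
- stop_mid (a point): Point on the deck at stage x = 65 mm, axes as the stage's. A steel bridge with the stop and both clips is clamped somewhere near here: the stop's face lies anywhere from 20 mm before to 20 mm beyond this point along x and is NOT measured; feel for it. Rubber-faced stop 8 mm high; bridge and its knob up to 34 mm above the deck. It stays put under a gentle push.
- clip_left (a joint): Lift (rad) of the sprung steel clip at stage y = +22 mm, 14 mm wide: 0 when empty, about 0.14 riding on the rim, about 0.06 snapped down on the glass. Its upturned toe starts 40 mm before the stop's face, 16 mm above the deck; its bead presses 14 mm before that face. The rim lifts it; it drops when the plate is 5 to 1.5 mm short of the stop.
- clip_right (a joint): The same for the clip at stage y = -22 mm. Pushing the plate under both clips takes roughly 5 to 10 N; the push falls as they drop, then rises sharply at the stop.
- fig_a: Bystander: a yellow-green fig, 48 mm wide, 43 mm high, beyond the stage on the left; origin at its underside, leave it alone.
- fig_b: Bystander: a fig like it, beyond the stage on the right; origin at its underside, leave it alone.
- fig_c: Bystander: a fig like it, on the table between robot and stage; origin at its underside, leave it alone.
- spray_jar: Bystander: amber glass jar with white cap, 52 mm wide, 90 mm high, at the back; origin at its underside, leave it alone.
- size_ring: Bystander: flat steel size-grading ring, 64 mm across, 8 mm high; origin at its underside, leave it alone.
- brush: Bystander: a small brush lying on the table at the back left; origin at its underside, leave it alone.
Not all that is in view belongs to the job. Leave any black look-alike of the part that bears plate_tab alone.

How it is judged:
On the way, in this order (a step that is already met when the one before it is completed fails the run):
1. the plate lies flat on the stage deck with both clips still down (angle between plate_tab's own z axis and vertical below 0.06 rad and z of plate_tab in the frame of stage between 0.066 and 0.074 m and x of plate_tab in the frame of stage between -0.16 and -0.06 m and value of joint each of clip_left, clip_right below 0.03 rad and angle between the x axis of plate_tab and the x axis of stage, either way round below 0.15 rad), for 0.1 s.
2. both clips ride up together over the leading rim (value of joint clip_left between 0.11 and 0.25 rad and value of joint clip_right between 0.11 and 0.25 rad).
At the end, for the whole second after the job is handed in: The plate lies flat, still and released on the stage, within 5 mm of the middle and 0.05 rad of square, pushed in so far that both clips have dropped behind its leading rim onto the glass (each between 0.03 and 0.09 rad: within about 3 mm of the stop) (angle between plate_tab's own z axis and vertical below 0.06 rad and z of plate_tab in the frame of stage between 0.066 and 0.074 m and value of joint clip_left between 0.03 and 0.09 rad and value of joint clip_right between 0.03 and 0.09 rad and y of plate_tab in the frame of stage between -0.005 and 0.005 m and x of plate_tab in the frame of stage above -0.074 m and angle between the x axis of plate_tab and the x axis of stage, either way round below 0.05 rad and linear speed of plate below 0.01 m/s); the robot touches nothing.
It fails at once if the plate is pressed against the stop with more than 16 N (contact force between plate and bridge_c0 above 16 N).
It fails at once if a clip is bent up more than 0.3 rad (value of joint any of clip_left, clip_right above 0.3 rad).
It fails at once if one of the bystanders (figs, jar, ring, brush) is shifted by more than 30 mm (distance of any of fig_a, fig_b, fig_c, spray_jar, size_ring, brush from where it was at the start of the episode above 0.03 m).
It also fails if it takes over 72 s, if anything falls off the work surface, if the arm or the gripper's body presses on something with over 40 N, if the wrist force passes 120 N, or if a joint passes its speed limit or range.

## Working session

There is one attempt and no reset: what is moved stays moved. The work goes in short steps, Python scripts to look and compute and a tool call to move; the robot and the scene stay as the last step left them, time stands still between calls to the robot, and variables do not carry over. Pictures are saved under pics/ and viewed, and the job is handed in when it is done.

Besides the shell and the picture viewer there is one more tool, called after "Call:" as name(argument=value, ...) on one line, values as JSON. drive_tool: Moves the arm, as the interface text tells. Its arguments: {"type":"object","properties":{"steps":{"type":"array","items":{"type":"number"}},"force":{"type":"number"}},"required":["steps"]}

```bash
mkdir -p pics; cat > h.py <<'E'
import numpy as np, cv2
from cell import r
from scipy.spatial.transform import Rotation as Ro
def grab(n,fn=None):
    p=r.get_image(n)
    if fn: cv2.imwrite('pics/'+fn,p['color'])
    return p
def K(p): return np.array([[p['fx'],0,p['cx']],[0,p['fy'],p['cy']],[0,0,1]])
def world(p,uv,z=None):
    """pixels Nx2 -> world using depth"""
    uv=np.asarray(uv,float).reshape(-1,2)
    n=cv2.undistortPoints(uv.reshape(-1,1,2),K(p),np.array(p['dist'])).reshape(-1,2)
    R=np.array(p['R']);t=np.array(p['t'])
    d=np.c_[n,np.ones(len(n))]
    if z is None:
        zz=p['z_map'][uv[:,1].round().astype(int),uv[:,0].round().astype(int)]
        return (d*zz[:,None]-t)@R
    c=-R.T@t; dw=d@R
    return c+dw*((z-c[2])/dw[:,2])[:,None]
def proj(p,X):
    X=np.asarray(X,float).reshape(-1,3)
    rv=cv2.Rodrigues(np.array(p['R']))[0]
    return cv2.projectPoints(X,rv,np.array(p['t'],float),K(p),np.array(p['dist']))[0].reshape(-1,2)
def st():
    s=r.state(); print('t',round(s['t'],3),'pos',np.round(s['eef_pos'],4),'rot',np.round(s['ee_rot'],4),'F',np.round(s['wrist_force'],2),'T',np.round(s['torque'],2),'open',round(float(s['opening']),3)); return s
E
python3 - <<'E'
from h import *
s=st(); print(s['qpos'])
for n in ['scene','top','wrist']:
    p=grab(n,n+'0.png'); print(n,p['shot'],np.round(-np.array(p['R']).T@p['t'],3),p['fx'],(p['z_map']>0).mean())
    np.save('pics/%s0.npy'%n,p,allow_pickle=True)
E
```

```text
t 0.0 pos [0.1881 0.6475 0.2374] rot [-0.4427 -3.1099  0.0034] F [0.64 0.44 0.99] T [ 0.04 -0.03  0.02] open 1.0
[ 1.25109030e+00  2.64724432e-01  1.60534115e+00 -1.75550064e-05
  1.27372684e+00 -3.69198714e-02]
scene 1 [ 1.138 -0.489  0.644] 380.9197094922512 0.9781646728515625
top 2 [ 0.269 -0.01   1.43 ] 453.45260940343513 0.9962209065755209
wrist 3 [0.123 0.668 0.384] 332.99960330449613 0.9960428873697916
```

View pics/scene0.png

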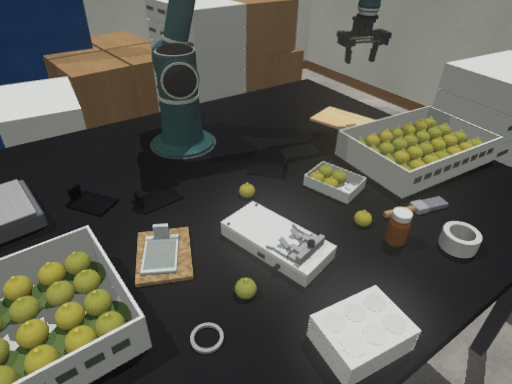

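View pics/top0.png

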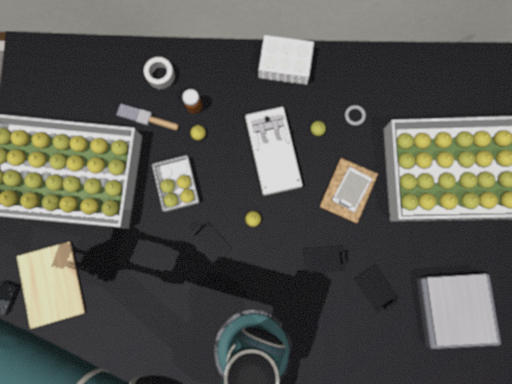

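View pics/wrist0.png

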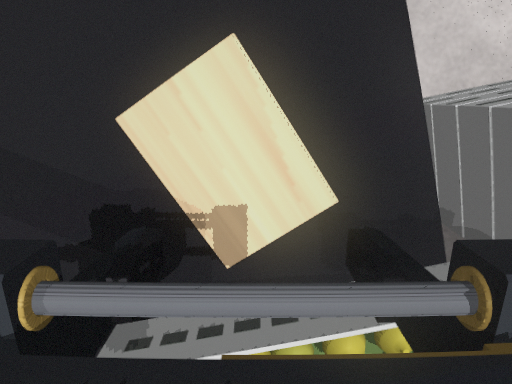

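Silver plate lies on cork at top (350,190) / scene (161,250). The black look-alikes are at top (215,237), (325,257) and (377,287). The cork one fits the description because it is aluminium with glass and sits on the rest. I'll confirm it in an enlarged crop and measure.

```bash
python3 - <<'E'
from h import *
p=grab('top'); q=grab('scene')
a=cv2.resize(p['color'][90:240,225:395],None,fx=3.5,fy=3.5,interpolation=cv2.INTER_CUBIC)
b=cv2.resize(q['color'][195:310,120:350],None,fx=3.4,fy=3.4,interpolation=cv2.INTER_CUBIC)
cv2.imwrite('pics/c_top.png',a);cv2.imwrite('pics/c_scene.png',b)
for im,nm in((p,'top'),(q,'scene')):
  for th in ['plate_tab','plate_rim','rest','stage','clip_left','mouth','stop_mid','fig_c','size_ring']:
    for d in r.trace(im,th)[:3]:
        m=d['mask']; v,u=np.nonzero(m)
        W=world(im,np.c_[u,v]); 
        print(nm,th,round(d['confidence'],2),np.round(d['position'],1),m.sum(),'med',np.round(np.median(W,0),3),'zmax',np.round(np.percentile(W[:,2],[5,95]),3), np.round(cv2.minAreaRect(W[:,:2].astype(np.float32)),3) if 0 else cv2.minAreaRect(W[:,:2].astype(np.float32)))
E
```

```text
top plate_tab 0.85 [351.6 192. ] 983 med [ 0.492 -0.295  0.016] zmax [0.01  0.047] ((0.38767826557159424, -0.19603878259658813), (0.10517146438360214, 0.4286816418170929), 46.37849426269531)
top plate_tab 0.69 [322.2 259.7] 1006 med [ 0.273 -0.213  0.004] zmax [-0.001  0.023] ((0.26422736048698425, -0.1421498954296112), (0.08019153028726578, 0.26135462522506714), 6.522360801696777)
top plate_tab 0.62 [378.  288.8] 1063 med [ 0.191 -0.371  0.004] zmax [-0.001  0.037] ((0.24559228122234344, -0.23323453962802887), (0.4320794939994812, 0.12090364098548889), 68.43147277832031)
top plate_rim 0.94 [380.  288.3] 1071 med [ 0.189 -0.371  0.004] zmax [-0.001  0.037] ((0.24480627477169037, -0.23292383551597595), (0.4320794939994812, 0.11921326071023941), 68.43147277832031)
top plate_rim 0.89 [349.9 191.5] 969 med [ 0.491 -0.295  0.016] zmax [0.01  0.048] ((0.38604167103767395, -0.19487828016281128), (0.10339539498090744, 0.42529022693634033), 46.0611457824707)
top plate_rim 0.72 [329.5 259.7] 992 med [ 0.275 -0.215  0.004] zmax [-0.001  0.034] ((0.2651011347770691, -0.14565002918243408), (0.078
[... 4256 characters left out ...]
03 0.027] zmax [0.002 0.041] ((0.3772205412387848, 0.011589717119932175), (0.04468073323369026, 0.0799923911690712), 85.50743865966797)
scene fig_c 0.7 [363.2 216.3] 252 med [0.672 0.187 0.028] zmax [0.002 0.042] ((0.8819311857223511, -0.12325754761695862), (0.049438394606113434, 0.8927221894264221), 34.321533203125)
scene fig_c 0.62 [245.4 288.2] 346 med [ 0.698 -0.196  0.03 ] zmax [0.018 0.042] ((0.9015614986419678, -0.34397023916244507), (0.04391194134950638, 0.5525170564651489), 53.85926055908203)
scene size_ring 0.56 [199.1 344.2] 394 med [ 0.739 -0.318  0.008] zmax [0.003 0.01 ] ((0.9169790744781494, -0.40580999851226807), (0.060176558792591095, 0.46784937381744385), 61.97304153442383)
```

View pics/c_top.png

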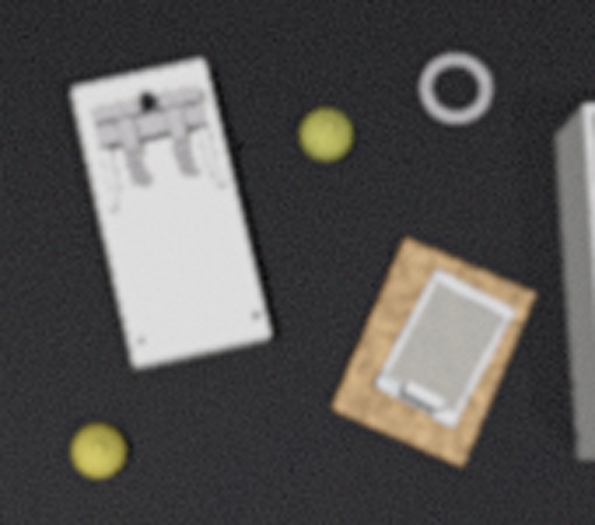

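View pics/c_scene.png

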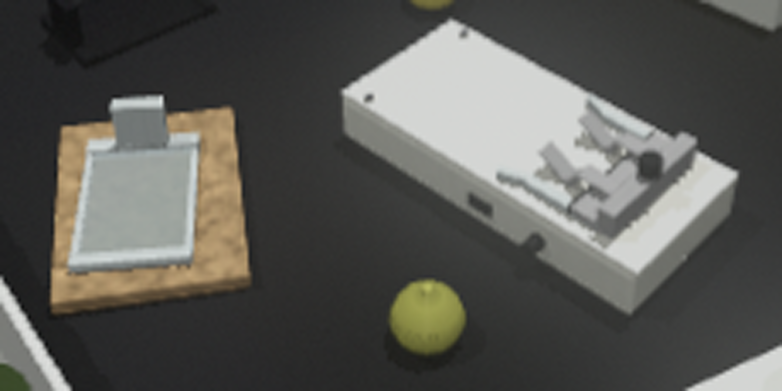

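Crop confirms the silver framed plate on cork: tab edge near the robot at crop (420,395), leading rim away at crop (475,290). The bridge and clips are at the far end of the stage, crop (150,120). Next I'll fit the poses.

```bash
cat >> h.py <<'E'
def rect(mask,p,z):
    c=max(cv2.findContours(mask.astype(np.uint8),cv2.RETR_EXTERNAL,cv2.CHAIN_APPROX_NONE)[0],key=cv2.contourArea).reshape(-1,2)
    W=world(p,c,z)[:,:2]
    (cx,cy),(w,h),a=cv2.minAreaRect((W*1000).astype(np.float32))
    if w<h: w,h,a=h,w,a+90
    a=(a+90)%180-90
    return np.array([cx,cy])/1000,w,h,a
E
python3 - <<'E'
from h import *
p=grab('top')
hsv=cv2.cvtColor(p['color'],cv2.COLOR_BGR2HSV)
# stage: bright low-sat connected comp at (275,160)
def comp(m,pt):
    n,l=cv2.connectedComponents(m.astype(np.uint8)); return l==l[pt[1],pt[0]]
W=world(p,np.stack(np.meshgrid(np.arange(512),np.arange(384)),-1).reshape(-1,2)).reshape(384,512,3)
for T in (80,110,140):
    m=comp((hsv[...,2]>T),(275,165)); m=cv2.morphologyEx(m.astype(np.uint8),cv2.MORPH_OPEN,np.ones((3,3)))
    print('stage',T,m.sum(),rect(m,p,0.04))
for s in (60,80,100):
    m=comp((hsv[...,1]<s)&(hsv[...,2]>90),(352,188)); print('plate',s,m.sum(),rect(m,p,0.018))
m=comp((hsv[...,2]>80),(330,195)); print('rest',m.sum(),rect(m,p,0.012))
for nm,c in(('plate_tab',(350,190)),('stage',(275,160))):
    d=[d for d in r.trace(p,nm) if np.hypot(*(np.array(d['position'])-c))<15]
    if d: print(nm,'net',rect(d[0]['mask'],p,0.018 if nm[0]=='p' else .04))
q=grab('scene')
hsv=cv2.cvtColor(q['color'],cv2.COLOR_BGR2HSV)
d=[d for d in r.trace(q,'plate_tab') if np.hypot(*(np.array(d['position'])-(161,250)))<15][0]
W=world(q,np.stack(np.meshgrid(np.arange(512),np.arange(384)),-1).reshape(-1,2)).reshape(384,512,3)
t=W[d['mask']]; t=t[(t[:,2]>0.03)&(t[:,2]<.06)&(np.abs(t[:,0]-.45)<.08)]
print('tab pts',len(t),t.mean(0),np.percentile(t,[3,50,97],axis=0))
print(cv2.minAreaRect(t[:,:2].astype(np.float32)))
E
```

```text
stage 80 3501 (array([ 0.60715637, -0.0454735 ]), 271.337646484375, 131.14004516601562, 14.114047050476074)
stage 110 3386 (array([ 0.60760107, -0.04572293]), 268.59588623046875, 128.4972381591797, 14.194541931152344)
stage 140 3280 (array([ 0.60764642, -0.04590434]), 265.1968078613281, 126.45487976074219, 14.20655345916748)
plate 60 1054 (array([ 0.49363965, -0.2955755 ]), 126.44206237792969, 83.12831115722656, -27.411109924316406)
plate 80 1120 (array([ 0.49348874, -0.29593536]), 129.35740661621094, 86.60155487060547, -27.505393981933594)
plate 100 2209 (array([ 0.49042596, -0.2857019 ]), 175.58334350585938, 129.7964630126953, -22.658172607421875)
rest 2329 (array([ 0.49145001, -0.28721207]), 177.62432861328125, 131.51358032226562, -22.646690368652344)
stage net (array([ 0.60583948, -0.05103143]), 268.667236328125, 135.37594604492188, 14.166545867919922)
tab pts 175 [ 0.44906441 -0.27260887  0.04655474] [[ 0.44091238 -0.28819694  0.0313654 ]
 [ 0.44873355 -0.27240821  0.04743474]
 [ 0.45826352 -0.25748834  0.05868331]]
((0.4466620087623596, -0.2718568444252014), (0.03585570305585861, 0.01287350244820118), 60.88105010986328)
```

```bash
cat >> h.py <<'E'
def sim(steps,s=None):
    s=s or r.state()
    P=np.array(s['eef_pos']);R=Ro.from_rotvec(s['ee_rot'])
    for row in np.array(steps,float).reshape(-1,5):
        P=P+R.apply(row[:3]*.04); R=R*Ro.from_euler('z',row[3]*5,degrees=True)
    y=R.apply([0,1,0]); 
    print('P',np.round(P,4),'r',round(np.hypot(*P[:2]),3),'az',round(np.degrees(np.arctan2(P[1],P[0])),2),'jawyaw',round(np.degrees(np.arctan2(y[1],y[0])),2),'zaxis',np.round(R.apply([0,0,1]),3))
    return P,R
E
python3 - <<'E'
from h import *
for k in range(1,6): sim(([-1,-.1,0,.8,0]*5)*k)
sim([-1,-.1,0,.8,0]*20+[-1,-0.2,0,.8,0]*0)
E
```

```text
P [0.3617 0.5484 0.2387] r 0.657 az 56.59 jawyaw 53.8 zaxis [-0.  0. -1.]
P [0.4905 0.3954 0.2387] r 0.63 az 38.87 jawyaw 33.8 zaxis [-0.  0. -1.]
P [0.5592 0.2076 0.2387] r 0.596 az 20.36 jawyaw 13.8 zaxis [-0.  0. -1.]
P [0.5595 0.0075 0.2387] r 0.56 az 0.77 jawyaw -6.2 zaxis [-0.  0. -1.]
P [ 0.4914 -0.1805  0.2387] r 0.523 az -20.17 jawyaw -26.2 zaxis [-0.  0. -1.]
P [0.5595 0.0075 0.2387] r 0.56 az 0.77 jawyaw -6.2 zaxis [-0.  0. -1.]
```

Call:
drive_tool(steps=[-1,-0.1,0,0.8,0,-1,-0.1,0,0.8,0,-1,-0.1,0,0.8,0,-1,-0.1,0,0.8,0,-1,-0.1,0,0.8,0], force=40)

```text
t: 1.82
eef_pos: [0.3632, 0.5477, 0.2387]
ee_rot: [0.98, 2.984, 0.001]
wrist_force: [0.7, 0.0, 0.1]
opening: 1.0
```

Call:
drive_tool(steps=[-1,-0.1,0,0.8,0,-1,-0.1,0,0.8,0,-1,-0.1,0,0.8,0,-1,-0.1,0,0.8,0,-1,-0.1,0,0.8,0])

```text
t: 2.23
eef_pos: [0.4919, 0.3939, 0.2388]
ee_rot: [1.485, 2.768, 0.001]
wrist_force: [0.6, 0.7, 0.4]
opening: 1.002
```

Call:
drive_tool(steps=[-1,-0.1,0,0.8,0,-1,-0.1,0,0.8,0,-1,-0.1,0,0.8,0,-1,-0.1,0,0.8,0,-1,-0.1,0,0.8,0])

```text
t: 2.65
eef_pos: [0.56, 0.2057, 0.2389]
ee_rot: [1.943, 2.468, 0.001]
wrist_force: [0.0, -0.4, 0.5]
opening: 0.999
```

Call:
drive_tool(steps=[-1,-0.1,0,0.8,0,-1,-0.1,0,0.8,0,-1,-0.1,0,0.8,0,-1,-0.1,0,0.8,0,-1,-0.1,0,0.8,0])

```text
t: 3.07
eef_pos: [0.5596, 0.0055, 0.239]
ee_rot: [2.341, 2.093, 0.001]
wrist_force: [0.8, -0.7, -0.8]
opening: 1.006
```

Call:
drive_tool(steps=[-1,-0.1,0,0.8,0,-1,-0.1,0,0.8,0,0,0,0,0,0,0,0,0,0,0,0,0,0,0,0])

```text
t: 3.48
eef_pos: [0.5403, -0.0704, 0.2389]
ee_rot: [-2.479, -1.929, -0.001]
wrist_force: [1.0, -0.0, -0.4]
opening: 0.998
```

```bash
python3 - <<'E'
from h import *
st(); p=grab('wrist','w1.png'); print(np.round(np.array(p['R']),3))
E
```

```text
t 3.483 pos [ 0.5403 -0.0704  0.2389] rot [-2.4794e+00 -1.9289e+00 -1.1000e-03] F [ 0.97 -0.04 -0.44] T [-0.07  0.1  -0.02] open 0.998
[[ 0.969 -0.247 -0.   ]
 [-0.238 -0.935  0.265]
 [-0.065 -0.256 -0.964]]
```

View pics/w1.png

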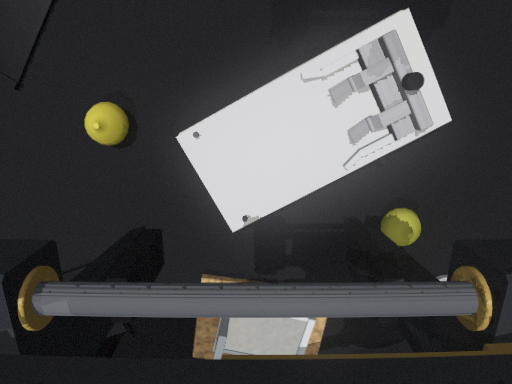

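The wrist view shows the whole stage: deck corners at about (177,137), (408,10), (450,120), (233,231), both clips with toes at (335,92) and (353,132), and rails on either side. I'll fit the deck from these.

```bash
python3 - <<'E'
from h import *
p=grab('wrist')
g=cv2.cvtColor(p['color'],cv2.COLOR_BGR2GRAY)
def comp(m,pt):
    n,l=cv2.connectedComponents(m.astype(np.uint8)); return l==l[pt[1],pt[0]]
for T in (90,120,150):
    m=comp(g>T,(250,150)); rr=rect(m,p,0.04); print(T,rr)
a=np.radians(rr[3]); 
c=rr[0]; ex=np.array([np.cos(a),np.sin(a)]); ey=np.array([-ex[1],ex[0]])
O=c+.005*ex
print('origin',O,np.degrees(a))
def S(u,z): 
    w=world(p,u,z)[:,:2]-O; return np.c_[w@ex,w@ey]*1000
uv=np.array([[196,134],[245,218]]);print('screws',S(uv,.04))
print('rail ends near L/R, toes',S([[302,79],[346,168]],.047),S([[331,94],[349,132]],.056))
# rectified stage view at z=.04, 2px/mm
xs=np.arange(-140,131,.5); ys=np.arange(70,-70,-.5)
X,Y=np.meshgrid(xs,ys); Wd=np.stack([O[0]+X/1e3*ex[0]+Y/1e3*ey[0],O[1]+X/1e3*ex[1]+Y/1e3*ey[1],np.full(X.shape,.047)],-1)
uv=proj(p,Wd).reshape(X.shape+(2,)).astype(np.float32)
im=cv2.remap(p['color'],uv[...,0],uv[...,1],cv2.INTER_LINEAR); cv2.imwrite('pics/rect.png',cv2.resize(im,None,fx=1.4,fy=1.4))
E
```

```text
90 (array([ 0.60890863, -0.04541736]), 261.7677917480469, 123.4134292602539, 14.00346851348877)
120 (array([ 0.60885937, -0.04560931]), 261.364990234375, 122.77234649658203, 14.114568710327148)
150 (array([ 0.60894684, -0.04552244]), 260.7522277832031, 122.1487808227539, 13.979186058044434)
origin [ 0.61379876 -0.04431459] 13.979186058044434
screws [[-114.81410691   51.82943846]
 [-114.26021965  -52.72687985]]
rail ends near L/R, toes [[  4.5137533   48.98003226]
 [  6.03304767 -51.82579108]] [[ 21.69061139  23.75409926]
 [ 22.14227842 -17.38849061]]
```

View pics/rect.png

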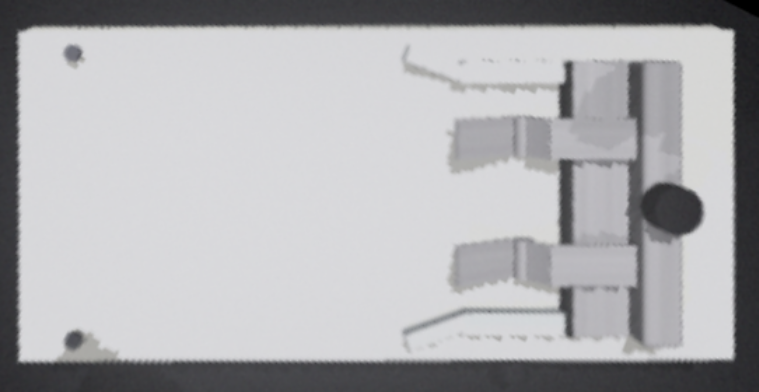

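Stage fit is 261x122 mm against 260x124. Origin (0.6138, -0.0443), yaw 14.0°, with screws and rails symmetric about y=0. The stop face looks to be near stage x≈62 mm. Next I move over the plate.

```bash
cat >> h.py <<'E'
def togo(P,yaw,s=None):
    """rows-independent total: tool-frame units with current orientation, roll in units"""
    s=s or r.state(); R=Ro.from_rotvec(s['ee_rot'])
    y=R.apply([0,1,0]); cur=np.degrees(np.arctan2(y[1],y[0]))
    d=R.inv().apply(np.array(P)-s['eef_pos'])/.04
    print('curyaw',round(cur,2),'d units',np.round(d,3),'roll units',round(-(yaw-cur)/5,3),'dist units',np.linalg.norm(d).round(2)); return d
E
python3 - <<'E'
from h import *
togo([.4456,-.271,.2387],-27.4)
sim([-1,-.12,0,.5,0]*5)
E
```

```text
curyaw -14.11 d units [-5.468e+00 -1.073e+00 -1.000e-03] roll units 2.658 dist units 5.57
P [ 0.4525 -0.2501  0.2387] r 0.517 az -28.93 jawyaw -26.61 zaxis [ 0.  0. -1.]
```

Call:
drive_tool(steps=[-1,-0.1,0,0.53,0,-1,-0.1,0,0.53,0,-1,-0.1,0,0.53,0,-1,-0.1,0,0.53,0,-1,-0.1,0,0.53,0])

```text
t: 4.0
eef_pos: [0.4551, -0.2519, 0.2388]
ee_rot: [2.683, 1.633, 0.001]
wrist_force: [0.7, -0.6, 0.2]
opening: 1.001
```

Call:
drive_tool(steps=[0,0,0,0,0,0,0,0,0,0,0,0,0,0,0,0,0,0,0,0,0,0,0,0,0])

```text
t: 4.42
eef_pos: [0.4557, -0.2503, 0.2387]
ee_rot: [-2.682, -1.635, -0.0]
wrist_force: [-0.2, 0.7, 0.6]
opening: 0.999
```

```bash
python3 - <<'E'
from h import *
st(); p=grab('wrist','w2.png'); togo([.4456,-.271,.2387],-27.4)
E
```

```text
t 4.417 pos [ 0.4557 -0.2503  0.2387] rot [-2.6823e+00 -1.6351e+00 -4.0000e-04] F [-0.17  0.75  0.61] T [-0.06  0.09  0.07] open 0.999
curyaw -27.29 d units [-0.571  0.013 -0.002] roll units 0.023 dist units 0.57
```

View pics/w2.png

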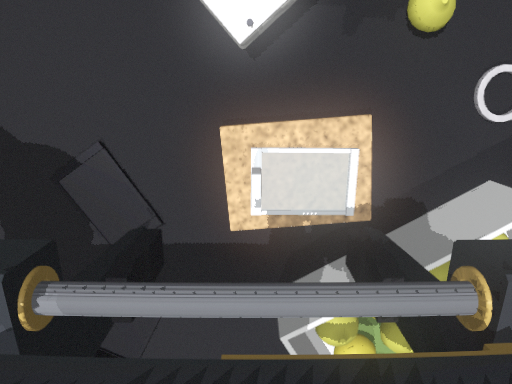

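The plate is fully visible at (251..358, 149..216), with the tab on the left at about (256,188). I'll fit it.

```bash
python3 - <<'E'
from h import *
p=grab('wrist')
hsv=cv2.cvtColor(p['color'],cv2.COLOR_BGR2HSV)
def comp(m,pt):
    n,l=cv2.connectedComponents(m.astype(np.uint8)); return l==l[pt[1],pt[0]]
for s in (50,70,90):
    m=comp((hsv[...,1]<s)&(hsv[...,2]>100),(300,180)); m=cv2.morphologyEx(m.astype(np.uint8),cv2.MORPH_CLOSE,np.ones((9,9)));print(s,m.sum(),rect(m,p,.018))
d=r.trace(p,'plate_tab')
for x in d[:2]: print('net',x['confidence'],x['position'],rect(x['mask'],p,.018))
u,v=np.meshgrid(np.arange(235,285),np.arange(140,225))
W=world(p,np.c_[u.ravel(),v.ravel()]); k=(W[:,2]>.035)&(W[:,2]<.07)
t=W[k]; print('tab',k.sum(),np.median(t,0),cv2.minAreaRect((t[:,:2]*1000).astype(np.float32)),np.percentile(t[:,2],[50,95]))
im=cv2.resize(p['color'][130:235,210:380],None,fx=4.5,fy=4.5,interpolation=cv2.INTER_CUBIC);cv2.imwrite('pics/w2c.png',im)
E
```

```text
50 7194 (array([ 0.49414459, -0.29563223]), 121.77716064453125, 79.75888061523438, -27.397014617919922)
70 7267 (array([ 0.4943858 , -0.29569891]), 122.27787017822266, 79.8694076538086, -27.393714904785156)
90 15546 (array([ 0.49240457, -0.28507242]), 168.0013427734375, 124.01193237304688, -22.818817138671875)
net 0.86 [304.0, 180.0] (array([ 0.49407437, -0.29567233]), 121.85636138916016, 78.84800720214844, -27.80736541748047)
net 0.63 [130.6, 340.4] (array([ 0.19608266, -0.38245596]), 104.19302368164062, 52.63148880004883, 31.11164093017578)
tab 373 [ 0.44667129 -0.26822798  0.05669741] ((445.9001770019531, -270.0966491699219), (35.76380157470703, 9.420204162597656), 62.41141891479492) [0.05669741 0.05792353]
```

View pics/w2c.png

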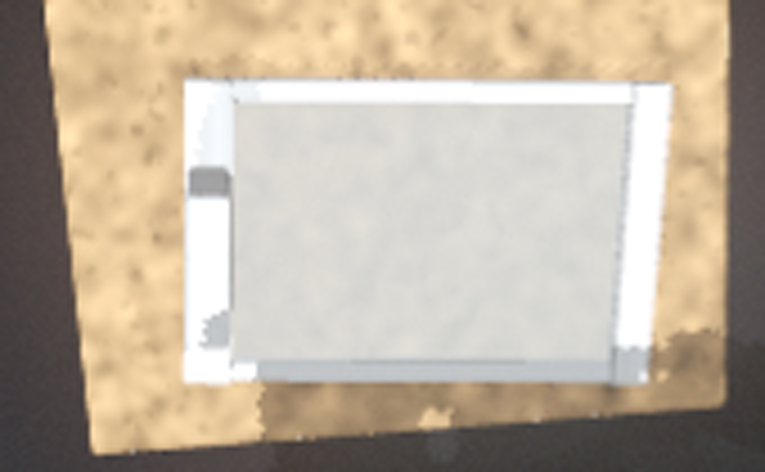

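```bash
python3 - <<'E'
from h import *
p=grab('wrist'); 
u,v=np.meshgrid(np.arange(380,512,6),np.arange(170,235,6)); W=world(p,np.c_[u.ravel(),v.ravel()]);k=W[:,2]>.03
print('crate', np.round(W[k].min(0),3),np.round(W[k].max(0),3))
q=grab('top')
W=world(q,np.stack(np.meshgrid(np.arange(512),np.arange(384)),-1).reshape(-1,2)).reshape(384,512,3)
m=(W[...,2]>.05)&(W[...,1]<-.33)&(W[...,0]>.3)&(W[...,2]<.15); t=W[m]; print('crate top', np.round([t[:,1].max(),t[:,0].min(),np.percentile(t[:,2],95)],3))
for y0 in (-.36,-.38,-.40,-.42): print(y0,((t[:,1]>y0)).sum())
togo([.446,-.2705,.025],-27.4)
E
```

```text
crate [ 0.486 -0.41   0.032] [ 0.693 -0.189  0.385]
crate top [-0.401  0.398  0.089]
-0.36 0
-0.38 0
-0.4 0
-0.42 145
curyaw -27.37 d units [-0.533  0.018  5.343] roll units 0.005 dist units 5.37
```

Call:
drive_tool(steps=[-0.11,0,0.8,0,0,-0.11,0,0.8,0,0,-0.11,0,0.8,0,0,-0.1,0.01,0.8,0,0,-0.1,0.01,0.6,0,0])

```text
t: 5.08
eef_pos: [0.4446, -0.2703, 0.0842]
ee_rot: [-2.683, -1.63, 0.001]
wrist_force: [-0.9, -0.9, 1.1]
opening: 1.001
```

Call:
drive_tool(steps=[0,0,0.4,0,0,0,0,0.4,0,0,0,0,0,0,0,0,0,0,0,0,0,0,0,0,0])

```text
t: 5.5
eef_pos: [0.4464, -0.2714, 0.0556]
ee_rot: [2.684, 1.631, 0.001]
wrist_force: [0.5, 0.3, 0.2]
opening: 0.999
```

```bash
python3 - <<'E'
from h import *
st(); togo([.446,-.2705,.025],-27.4); p=grab('wrist','w3.png'); grab('scene','s3.png')
E
```

```text
t 5.5 pos [ 0.4464 -0.2714  0.0556] rot [2.6840e+00 1.6306e+00 8.0000e-04] F [0.51 0.26 0.22] T [-0.1   0.09  0.03] open 0.999
curyaw -27.44 d units [ 0.016 -0.02   0.766] roll units -0.008 dist units 0.77
```

View pics/s3.png

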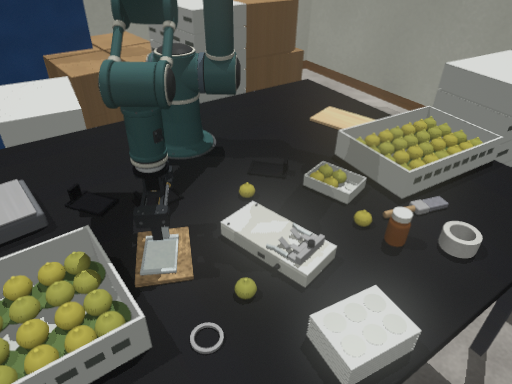

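The gripper straddles the tab at scene (155,240). Next I descend the last 31 mm and close.

Call:
drive_tool(steps=[0,-0.02,0.3,0,0,0,0,0.3,0,0,0,0,0.16,0,0,0,0,0,0,0,0,0,0,0,0])

```text
t: 6.02
eef_pos: [0.4441, -0.2701, 0.0232]
ee_rot: [-2.683, -1.63, 0.002]
wrist_force: [0.1, -0.3, 0.3]
opening: 1.0
```

Call:
drive_tool(steps=[0,0,0,0,0.5,0,0,0,0,1,0,0,0,0,1,0,0,0,0,1,0,0,0,0,1], force=40)

```text
t: 6.43
eef_pos: [0.4452, -0.2709, 0.0246]
ee_rot: [2.685, 1.631, 0.0]
wrist_force: [0.9, 0.5, -0.5]
opening: 0.646
```

Call:
drive_tool(steps=[0,0,0,0,1,0,0,0,0,1,0,0,0,0,1,0,0,0,0,1,0,0,0,0,1])

```text
t: 6.85
eef_pos: [0.4449, -0.2707, 0.0243]
ee_rot: [-2.685, -1.631, 0.0]
wrist_force: [0.7, -0.7, 0.4]
opening: 0.27
```

```bash
python3 - <<'E'
from h import *
st(); togo([.446,-.2705,.025],-27.4); p=grab('wrist','w4.png')
E
```

```text
t 6.85 pos [ 0.4449 -0.2707  0.0243] rot [-2.6851e+00 -1.6308e+00  1.0000e-04] F [ 0.71 -0.68  0.38] T [-0.12  0.08  0.01] open 0.27
curyaw -27.45 d units [ 0.017  0.021 -0.018] roll units -0.011 dist units 0.03
```

View pics/w4.png

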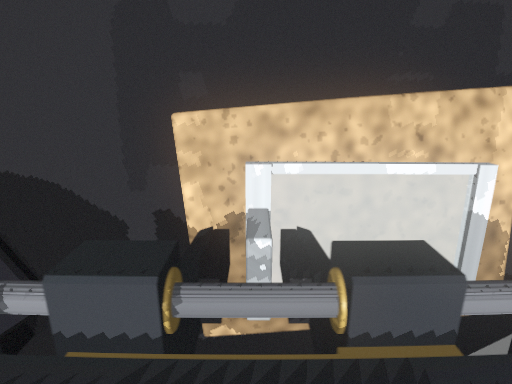

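The fingers sit on either side of the tab at (259,235) and are still closing. I'll keep closing.

Call:
drive_tool(steps=[0,0,0,0,1,0,0,0,0,1,0,0,0,0,1,0,0,0,0,1,0,0,0,0,1])

```text
t: 7.32
eef_pos: [0.4451, -0.2708, 0.0243]
ee_rot: [2.685, 1.631, 0.0]
wrist_force: [1.2, -0.1, -0.6]
opening: 0.11
```

Call:
drive_tool(steps=[0,0,0,0,1,0,0,0,0,1,0,0,-0.25,0,1,0,0,-0.25,0,1,0,0,-0.25,0,1])

```text
t: 7.73
eef_pos: [0.4446, -0.2705, 0.0551]
ee_rot: [-2.684, -1.63, 0.001]
wrist_force: [-0.7, 0.2, -1.6]
opening: 0.107
```

```bash
python3 - <<'E'
from h import *
st(); p=grab('wrist','w5.png')
E
```

```text
t 7.733 pos [ 0.4446 -0.2705  0.0551] rot [-2.6844e+00 -1.6304e+00  6.0000e-04] F [-0.66  0.23 -1.58] T [-0.05  0.15 -0.01] open 0.107
```

View pics/w5.png

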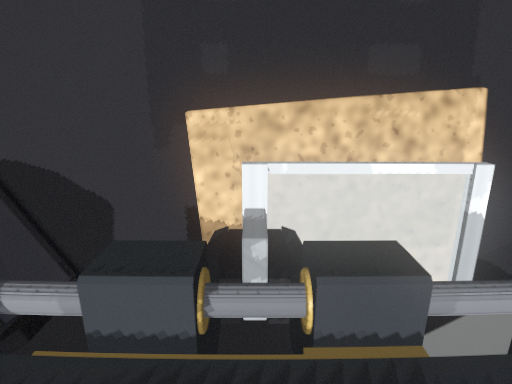

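Call:
drive_tool(steps=[0,0,-0.3,0,1,0,0,-0.4,0,1,0,0,-0.4,0,1,0,0,-0.4,0,1,0,0,-0.25,0,1])

```text
t: 8.2
eef_pos: [0.4458, -0.2713, 0.127]
ee_rot: [2.683, 1.63, 0.002]
wrist_force: [-0.1, -0.5, -2.2]
opening: 0.113
```

```bash
python3 - <<'E'
from h import *
st(); d=togo([.4974,-.0733,.1223],14)
import itertools
from scipy.optimize import fsolve
f=lambda v:(sim([v[0],v[1],0,-.69,1]*12)[0][:2]-[.4974,-.0733])*100
import io,contextlib
with contextlib.redirect_stdout(io.StringIO()): v=fsolve(f,[.4,0])
print(v); sim([v[0],v[1],0,-.69,1]*12); 
E
```

```text
t 8.2 pos [ 0.4458 -0.2713  0.127 ] rot [2.6829e+00 1.6296e+00 1.8000e-03] F [-0.13 -0.52 -2.2 ] T [-0.05  0.12 -0.01] open 0.113
curyaw -27.45 d units [ 4.987 -1.136  0.111] roll units -8.29 dist units 5.12
[0.43305935 0.04662271]
P [ 0.4974 -0.0733  0.1268] r 0.503 az -8.38 jawyaw 13.95 zaxis [ 0.002 -0.002 -1.   ]
```

Call:
drive_tool(steps=[0.43,0.05,0,-0.69,1,0.43,0.05,0,-0.69,1,0.43,0.05,0,-0.69,1,0.43,0.05,0,-0.69,1,0.43,0.05,0,-0.69,1])

```text
t: 8.62
eef_pos: [0.4847, -0.1934, 0.1248]
ee_rot: [2.407, 2.018, 0.0]
wrist_force: [0.5, -0.7, -2.4]
opening: 0.11
```

Call:
drive_tool(steps=[0.43,0.05,0,-0.69,1,0.43,0.05,0,-0.69,1,0.43,0.05,0,-0.69,1,0.43,0.05,0,-0.69,1,0.43,0.05,0,-0.69,1])

```text
t: 9.03
eef_pos: [0.4994, -0.1082, 0.1247]
ee_rot: [2.077, 2.357, 0.0]
wrist_force: [0.1, -0.0, -1.1]
opening: 0.108
```

Call:
drive_tool(steps=[0.43,0.05,0,-0.69,1,0.43,0.05,0,-0.69,1,0,0,0,0,1,0,0,0,0,1,0,0,0,0,1])

```text
t: 9.45
eef_pos: [0.4981, -0.0748, 0.1246]
ee_rot: [1.936, 2.474, -0.0]
wrist_force: [0.1, 0.1, -3.0]
opening: 0.106
```

```bash
python3 - <<'E'
from h import *
st(); d=togo([.4974,-.0733,.0523],14)
p=grab('wrist','w6.png'); grab('scene','s6.png')
E
```

```text
t 9.45 pos [ 0.4981 -0.0748  0.1246] rot [ 1.9357e+00  2.4736e+00 -4.0000e-04] F [ 0.06  0.13 -2.98] T [-0.13  0.11  0.06] open 0.106
curyaw 13.91 d units [ 0.042 -0.008  1.808] roll units -0.018 dist units 1.81
```

View pics/w6.png

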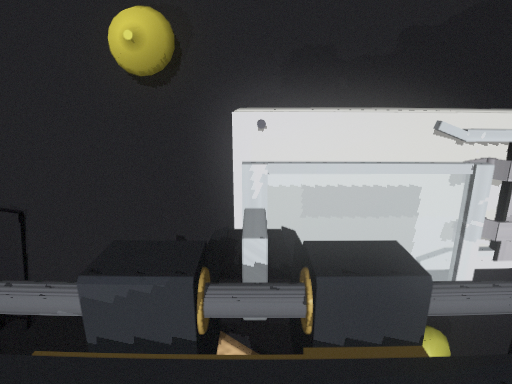

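View pics/s6.png

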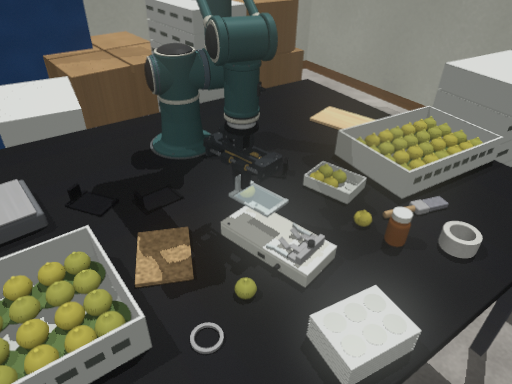

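The plate is held level above the stage with its rim pointing at the clips. Its left side edge runs along row ~164. I'll check its lateral offset and tilt.

```bash
cat >> h.py <<'E'
O=np.array([.6138,-.0443]); A=np.radians(14.0); EX=np.array([np.cos(A),np.sin(A)]); EY=np.array([-EX[1],EX[0]])
def S(W):
    W=np.atleast_2d(W); w=W[:,:2]-O; return np.c_[w@EX,w@EY,W[:,2]-.04]*1000
E
python3 - <<'E'
from h import *
p=grab('wrist'); s=r.state()
print('tcp stage',S(s['eef_pos']))
g=cv2.cvtColor(p['color'],cv2.COLOR_BGR2GRAY)
z=s['eef_pos'][2]-.0123
cv2.imwrite('pics/w6c.png',cv2.resize(p['color'][140:300,230:512],None,fx=2.8,fy=2.8,interpolation=cv2.INTER_CUBIC))
for u in range(275,460,30): print(u,g[156:180,u])
# depth of pane/frame
for uv in ([280,167],[380,167],[460,167],[478,200],[478,260],[256,190],[255,225]): print(uv,S(world(p,uv))[0].round(1))
E
```

```text
tcp stage [[-119.76073685   -2.03644972   84.45805088]]
275 [216 217 216 216 213 188 133 170 201 200 200 200 200 201 200 200 200 204
 213 216 215 216 215 216]
305 [217 217 216 216 213 191 145 170 202 202 202 202 201 201 202 201 202 204
 213 215 215 215 216 215]
335 [216 216 216 216 215 193 145 168 203 201 202 203 202 200 203 202 203 205
 212 215 215 215 215 215]
365 [215 216 216 215 215 197 136 163 202 202 203 202 202 202 201 200 202 205
 215 215 216 216 215 216]
395 [216 216 215 216 216 201 143 158 202 203 202 202 202 202 202 202 202 203
 216 214 215 215 215 215]
425 [216 215 216 215 215 202 151 155 198 201 202 202 202 202 201 201 201 201
 215 215 215 215 215 215]
455 [216 216 215 215 215 204 161 163 194 201 201 200 200 201 202 201 201 201
 190 188 189 189 188 189]
[280, 167] [-107.6   36.1   78. ]
[380, 167] [-59.9  35.7  76.8]
[460, 167] [-21.3  35.9  77.8]
[478, 200] [-11.3  20.2  80.5]
[478, 260] [ 55.5 -54.    0.2]
[256, 190] [-118.9   25.6   80.5]
[255, 225] [-119.4   16.5  102.2]
```

View pics/w6c.png

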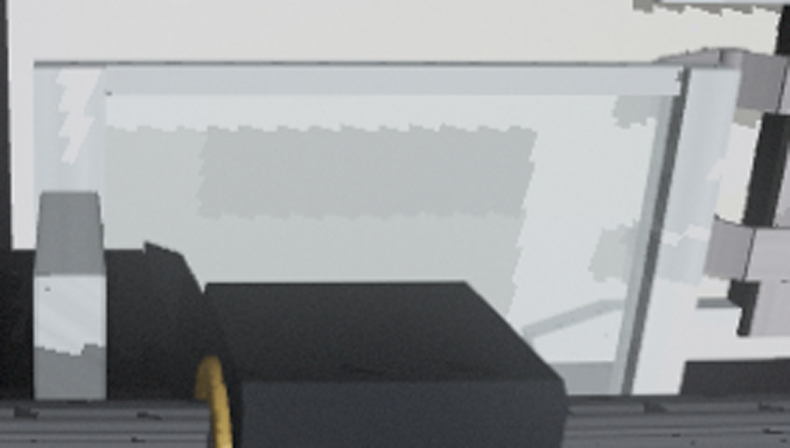

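Call:
drive_tool(steps=[0.01,0,0.3,0,1,0.01,0,0.4,0,1,0.01,0,0.4,0,1,0,0,0.3,0,1,0,0,0.15,0,1])

```text
t: 10.02
eef_pos: [0.4959, -0.0733, 0.0597]
ee_rot: [-1.934, -2.471, 0.003]
wrist_force: [-0.4, -0.3, -1.8]
opening: 0.11
```

Call:
drive_tool(steps=[0,0,0,0,1,0,0,0,0,1,0,0,0,0,1,0,0,0,0,1,0,0,0,0,1])

```text
t: 10.43
eef_pos: [0.4986, -0.0734, 0.0632]
ee_rot: [1.934, 2.473, 0.001]
wrist_force: [0.3, -0.2, -1.6]
opening: 0.111
```

```bash
python3 - <<'E'
from h import *
s=st(); print('tcp stage',S(s['eef_pos'])); togo([.4974,-.0733,.0523],14)
p=grab('wrist','w7.png')
for uv in ([280,167],[380,167],[460,167],[478,200],[256,190],[255,225]): print(uv,S(world(p,uv))[0].round(1))
E
```

```text
t 10.433 pos [ 0.4986 -0.0734  0.0632] rot [1.9343e+00 2.4734e+00 1.3000e-03] F [ 0.26 -0.18 -1.58] T [-0.09  0.09 -0.04] open 0.111
tcp stage [[-118.85835315   -0.40265329   23.24807944]]
curyaw 13.95 d units [ 0.011 -0.028  0.274] roll units -0.011 dist units 0.28
[280, 167] [-106.8   37.8   17.1]
[380, 167] [-59.5  37.7  16.7]
[460, 167] [-20.3  37.6  16.3]
[478, 200] [-9.1 21.4 17.5]
[256, 190] [-118.1   27.2   19.1]
[255, 225] [-118.6   18.7   42.4]
```

View pics/w7.png

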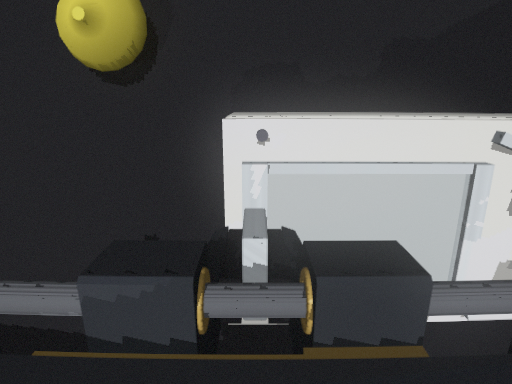

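Call:
drive_tool(steps=[0,0,0.1,0,1,0,0,0.1,0,1,0,0,0.05,0,1,0,0,0.02,0,1,0,0,0,0,1])

```text
t: 10.9
eef_pos: [0.4978, -0.0733, 0.0523]
ee_rot: [-1.935, -2.475, 0.0]
wrist_force: [-3.5, 1.2, 5.6]
opening: 0.107
```

Call:
drive_tool(steps=[0,0,0,0,1,0,0,0,0,1,0,0,0,0,1,0,0,0,0,1,0,0,0,0,1])

```text
t: 11.32
eef_pos: [0.4979, -0.0733, 0.0523]
ee_rot: [1.935, 2.475, -0.0]
wrist_force: [-2.9, -0.0, 6.8]
opening: 0.11
```

```bash
python3 - <<'E'
from h import *
s=st(); print('tcp stage',S(s['eef_pos'])); 
p=grab('wrist','w8.png')
for uv in ([280,167],[380,167],[460,167],[478,200],[256,190],[255,225]): print(uv,S(world(p,uv))[0].round(1))
E
```

```text
t 11.317 pos [ 0.4979 -0.0733  0.0523] rot [ 1.9350e+00  2.4748e+00 -1.0000e-04] F [-2.95 -0.02  6.81] T [-0.06  0.52  0.02] open 0.11
tcp stage [[-1.19504413e+02 -9.46113784e-02  1.22942691e+01]]
[280, 167] [-107.4   37.9    5.3]
[380, 167] [-60.1  37.9   5.6]
[460, 167] [-21.5  38.1   6.1]
[478, 200] [-10.7  22.1   7.7]
[256, 190] [-118.7   27.5    8.4]
[255, 225] [-119.2   18.9   31.3]
```

Call:
drive_tool(steps=[0,0,-0.01,0,1,0,0.05,0,0,1,0,0.1,0,0,1,0,0.1,0,0,1,0,0.1,0,0,1])

```text
t: 11.78
eef_pos: [0.5118, -0.07, 0.0523]
ee_rot: [1.935, 2.474, -0.0]
wrist_force: [-3.1, -1.2, 5.7]
opening: 0.112
```

Call:
drive_tool(steps=[0,0.05,0,0,1,0,0,0,0,1,0,0,0,0,1,0,0,0,0,1,0,0,0,0,1])

```text
t: 12.2
eef_pos: [0.5143, -0.0694, 0.0523]
ee_rot: [1.934, 2.473, 0.002]
wrist_force: [1.7, 0.4, 3.0]
opening: 0.113
```

```bash
python3 - <<'E'
from h import *
s=st(); print('tcp stage',S(s['eef_pos'])); 
F=np.array(s['wrist_force']);print('F stage',F[:2]@EX,F[:2]@EY,F[2])
p=grab('wrist','w9.png')
for uv in ([280,167],[380,167],[460,167],[478,200],[256,190],[255,225]): print(uv,S(world(p,uv))[0].round(1))
E
```

```text
t 12.2 pos [ 0.5143 -0.0694  0.0523] rot [1.9342e+00 2.4731e+00 2.1000e-03] F [1.69 0.43 2.98] T [-0.01 -0.17  0.03] open 0.113
tcp stage [[-102.6021846    -0.32315596   12.34538963]]
F stage 1.743441499144376 0.004388200072196615 2.9846670153802854
[280, 167] [-90.6  37.8   6.3]
[380, 167] [-43.3  37.7   6. ]
[460, 167] [-4.4 37.8  6. ]
[478, 200] [ 6.1 21.9  8.1]
[256, 190] [-101.8   27.     7.4]
[255, 225] [-102.4   18.6   30.9]
```

View pics/w9.png

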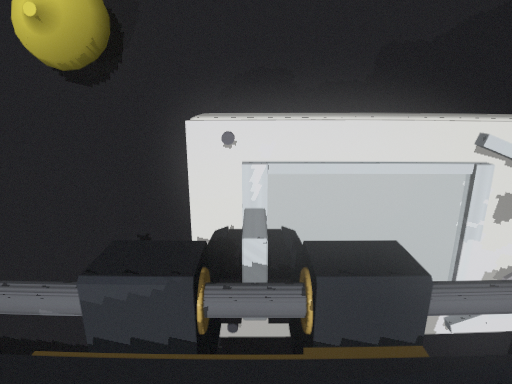

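Call:
drive_tool(steps=[0,0.06,0,0,1,0,0.06,0,0,1,0,0.06,0,0,1,0,0.06,0,0,1,0,0.06,0,0,1])

```text
t: 12.67
eef_pos: [0.5239, -0.0668, 0.0523]
ee_rot: [-1.934, -2.474, 0.003]
wrist_force: [-4.0, -0.9, 10.2]
opening: 0.108
```

Call:
drive_tool(steps=[0,0.06,0,0,1,0,0.06,0,0,1,0,0.06,0,0,1,0,0.03,0,0,1,0,0,0,0,1])

```text
t: 13.08
eef_pos: [0.5324, -0.0647, 0.0523]
ee_rot: [-1.934, -2.474, 0.002]
wrist_force: [-3.4, -0.4, 9.7]
opening: 0.112
```

```bash
cat > q.py <<'E'
from h import *
s=st(); print('tcp stage',S(s['eef_pos']).round(2)); 
F=np.array(s['wrist_force']);print('F stage',(F[:2]@EX).round(2),(F[:2]@EY).round(2),F[2].round(2))
E
python3 q.py; python3 -c "
from h import *
p=grab('wrist','w10.png'); q=grab('scene'); cv2.imwrite('pics/s10.png',cv2.resize(q['color'][190:290,210:350],None,fx=5,fy=5,interpolation=cv2.INTER_CUBIC))"
```

```text
t 13.083 pos [ 0.5324 -0.0647  0.0523] rot [-1.9345e+00 -2.4740e+00  1.9000e-03] F [-3.37 -0.42  9.66] T [-0.15  0.48 -0.01] open 0.112
tcp stage [[-83.89  -0.11  12.32]]
F stage -3.37 0.41 9.66
```

View pics/w10.png

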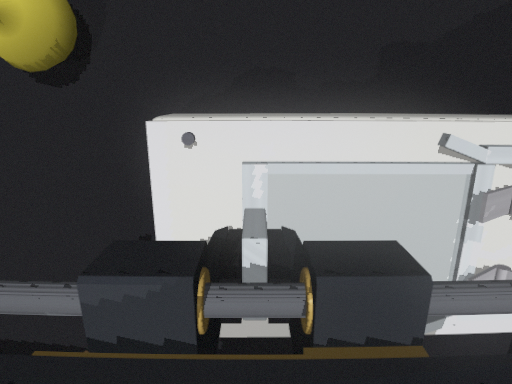

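View pics/s10.png

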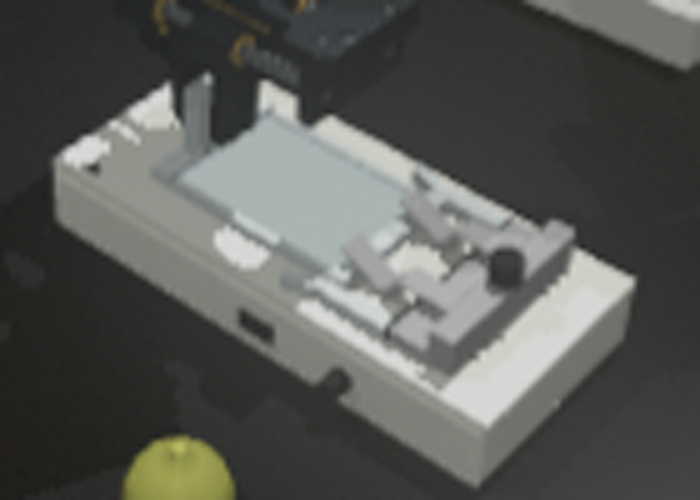

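Call:
drive_tool(steps=[0,0.04,-0.01,0,1,0,0.05,0,0,1,0,0.05,0,0,1,0,0.04,0,0,1,0,0,0,0,1])

```text
t: 13.6
eef_pos: [0.538, -0.0631, 0.0523]
ee_rot: [-1.933, -2.473, 0.005]
wrist_force: [-6.8, -1.3, 10.3]
opening: 0.108
```

```bash
python3 q.py
```

```text
t 13.6 pos [ 0.538  -0.0631  0.0523] rot [-1.9328 -2.4725  0.005 ] F [-6.77 -1.34 10.33] T [-0.34  0.93 -0.07] open 0.108
tcp stage [[-78.07   0.09  12.31]]
F stage -6.89 0.33 10.33
```

Call:
drive_tool(steps=[0,0.02,-0.01,0,1,0,0.02,0,0,1,0,0.02,0,0,1,0,0.02,0,0,1,0,0,0,0,1])

```text
t: 14.02
eef_pos: [0.5399, -0.0625, 0.0523]
ee_rot: [-1.932, -2.471, 0.007]
wrist_force: [-8.9, -1.6, 9.5]
opening: 0.106
```

```bash
python3 q.py
```

```text
t 14.017 pos [ 0.5399 -0.0625  0.0523] rot [-1.9317 -2.4711  0.0072] F [-8.89 -1.64  9.46] T [-0.46  1.12 -0.  ] open 0.106
tcp stage [[-76.11   0.26  12.32]]
F stage -9.02 0.56 9.46
```

Call:
drive_tool(steps=[0,0.02,-0.02,0,1,0,0.02,0,0,1,0,0.02,0,0,1,0,0.02,0,0,1,0,0,0,0,1])

```text
t: 14.43
eef_pos: [0.5422, -0.0615, 0.0523]
ee_rot: [-1.931, -2.47, 0.008]
wrist_force: [-8.1, -2.8, 8.4]
opening: 0.107
```

```bash
python3 q.py; python3 -c "
from h import *
p=grab('wrist','w11.png'); q=grab('scene'); cv2.imwrite('pics/s11.png',cv2.resize(q['color'][190:290,210:350],None,fx=5,fy=5,interpolation=cv2.INTER_CUBIC))"
```

```text
t 14.433 pos [ 0.5422 -0.0615  0.0523] rot [-1.9308 -2.47    0.0085] F [-8.14 -2.8   8.45] T [-0.43  1.09 -0.06] open 0.107
tcp stage [[-73.66   0.61  12.31]]
F stage -8.58 -0.75 8.45
```

View pics/w11.png

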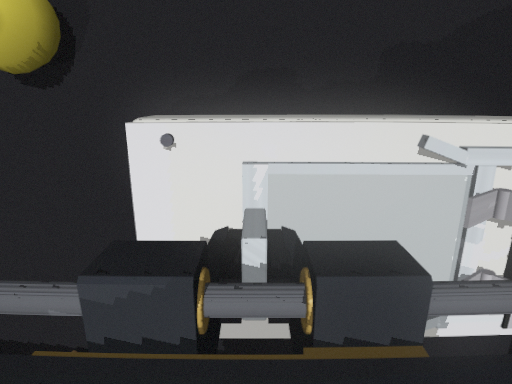

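View pics/s11.png

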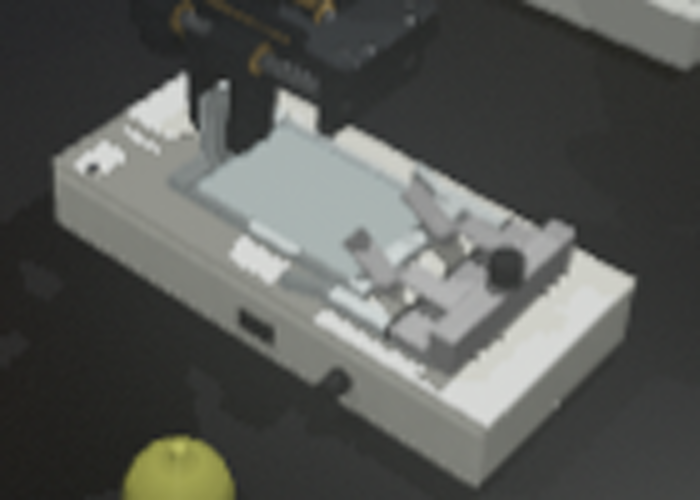

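Call:
drive_tool(steps=[0,0.02,-0.01,0,1,0,0.02,0,0,1,0,0.02,0,0,1,0,0.02,0,0,1,0,0,0,0,1])

```text
t: 14.95
eef_pos: [0.5444, -0.0608, 0.0523]
ee_rot: [-1.93, -2.469, 0.01]
wrist_force: [-10.7, -3.1, 7.7]
opening: 0.109
```

```bash
python3 q.py
```

```text
t 14.95 pos [ 0.5444 -0.0608  0.0523] rot [-1.9299 -2.4688  0.0103] F [-10.74  -3.13   7.67] T [-0.48  1.35 -0.05] open 0.109
tcp stage [[-71.37   0.76  12.32]]
F stage -11.18 -0.44 7.67
```

Call:
drive_tool(steps=[0,0.02,-0.01,0,1,0,0.02,0,0,1,0,0.02,0,0,1,0,0.02,0,0,1,0,0,0,0,1])

```text
t: 15.37
eef_pos: [0.5488, -0.0598, 0.0525]
ee_rot: [-1.932, -2.47, 0.007]
wrist_force: [-4.1, -1.4, 1.6]
opening: 0.111
```

```bash
python3 q.py
```

```text
t 15.367 pos [ 0.5488 -0.0598  0.0525] rot [-1.9318 -2.4702  0.0067] F [-4.09 -1.41  1.56] T [-0.24  0.48  0.  ] open 0.111
tcp stage [[-66.84   0.68  12.52]]
F stage -4.31 -0.38 1.56
```

Call:
drive_tool(steps=[0,0.02,0,0,1,0,0.02,0,0,1,0,0,0,0,1,0,0,0,0,1,0,0,0,0,1])

```text
t: 15.78
eef_pos: [0.5531, -0.0591, 0.0535]
ee_rot: [-1.934, -2.474, 0.002]
wrist_force: [-1.2, -0.6, -3.5]
opening: 0.113
```

```bash
python3 q.py; python3 -c "
from h import *
p=grab('wrist','w12.png'); q=grab('scene'); cv2.imwrite('pics/s12.png',cv2.resize(q['color'][190:290,210:350],None,fx=5,fy=5,interpolation=cv2.INTER_CUBIC))"
```

```text
t 15.783 pos [ 0.5531 -0.0591  0.0535] rot [-1.9340e+00 -2.4735e+00  1.5000e-03] F [-1.21 -0.63 -3.47] T [-0.2   0.67  0.02] open 0.113
tcp stage [[-62.46   0.32  13.46]]
F stage -1.33 -0.32 -3.47
```

View pics/w12.png

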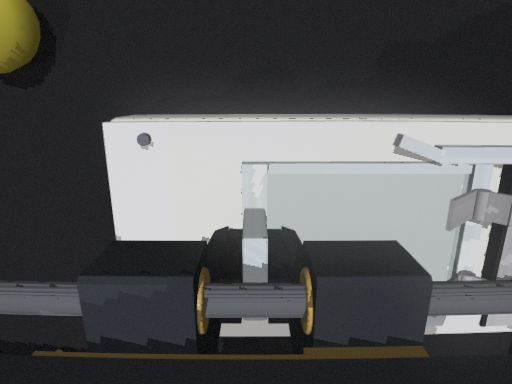

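View pics/s12.png

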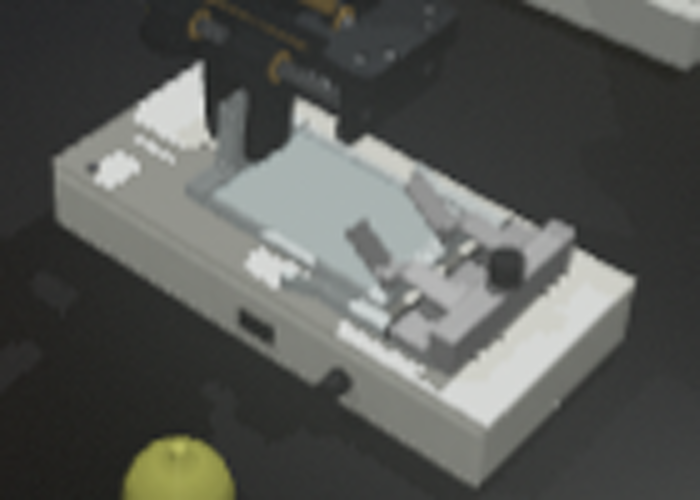

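Call:
drive_tool(steps=[0,0,0.02,0,1,0,0.01,0.01,0,1,0,0.02,0,0,1,0,0.01,0,0,1,0,0,0,0,1])

```text
t: 16.3
eef_pos: [0.5558, -0.0589, 0.0532]
ee_rot: [1.935, 2.474, 0.0]
wrist_force: [-1.6, -1.0, -3.0]
opening: 0.108
```

```bash
python3 q.py
```

```text
t 16.3 pos [ 0.5558 -0.0589  0.0532] rot [1.9351e+00 2.4744e+00 4.0000e-04] F [-1.59 -0.97 -3.  ] T [-0.15  0.58  0.04] open 0.108
tcp stage [[-59.78  -0.14  13.2 ]]
F stage -1.77 -0.56 -3.0
```

Call:
drive_tool(steps=[0,0,0.02,0,1,0,0.02,0,0,1,0,0.01,0,0,1,0,0,0,0,1,0,0,0,0,1])

```text
t: 16.72
eef_pos: [0.5574, -0.0586, 0.0526]
ee_rot: [1.935, 2.474, 0.001]
wrist_force: [-0.7, -0.1, -2.4]
opening: 0.112
```

```bash
python3 q.py; python3 -c "
from h import *
q=grab('scene'); cv2.imwrite('pics/s13.png',cv2.resize(q['color'][190:290,210:350],None,fx=5,fy=5,interpolation=cv2.INTER_CUBIC))"
```

```text
t 16.717 pos [ 0.5574 -0.0586  0.0526] rot [1.9346e+00 2.4738e+00 1.2000e-03] F [-0.66 -0.11 -2.45] T [-0.14  0.39  0.03] open 0.112
tcp stage [[-58.21  -0.25  12.62]]
F stage -0.66 0.05 -2.45
```

View pics/s13.png

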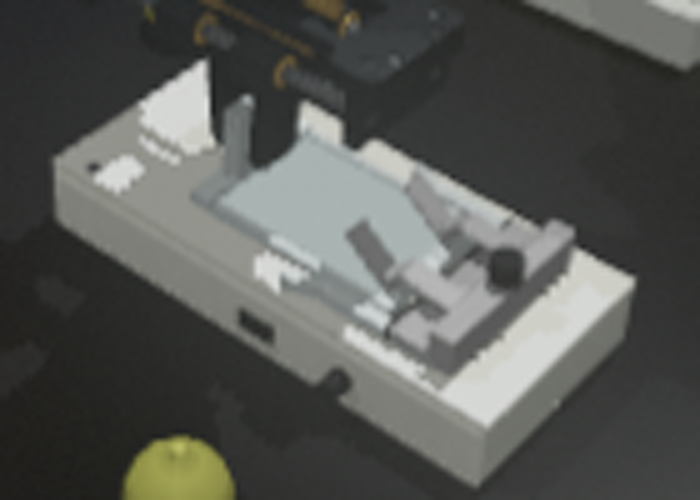

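Call:
drive_tool(steps=[0,0.01,0.01,0,1,0,0.01,0,0,1,0,0.01,0,0,1,0,0,0,0,1,0,0,0,0,1])

```text
t: 17.18
eef_pos: [0.5588, -0.0583, 0.0523]
ee_rot: [1.934, 2.473, 0.002]
wrist_force: [-0.1, -0.2, 0.3]
opening: 0.109
```

```bash
python3 q.py
```

```text
t 17.183 pos [ 0.5588 -0.0583  0.0523] rot [1.9344e+00 2.4734e+00 1.8000e-03] F [-0.12 -0.15  0.26] T [-0.06  0.02 -0.03] open 0.109
tcp stage [[-56.74  -0.32  12.35]]
F stage -0.16 -0.12 0.26
```

Call:
drive_tool(steps=[0,0.01,0,0,1,0,0.01,0,0,1,0,0.01,0,0,1,0,0,0,0,1,0,0,0,0,1])

```text
t: 17.6
eef_pos: [0.5599, -0.058, 0.0524]
ee_rot: [1.935, 2.474, 0.002]
wrist_force: [1.6, 0.5, 1.2]
opening: 0.111
```

```bash
python3 q.py
```

```text
t 17.6 pos [ 0.5599 -0.058   0.0524] rot [1.9345e+00 2.4735e+00 1.7000e-03] F [1.65 0.48 1.19] T [-0.05 -0.   -0.08] open 0.111
tcp stage [[-55.6   -0.3   12.36]]
F stage 1.71 0.07 1.19
```

Call:
drive_tool(steps=[0,0.01,0,0,1,0,0.01,0,0,1,0,0,0,0,1,0,0,0,0,1,0,0,0,0,1])

```text
t: 18.02
eef_pos: [0.5607, -0.0578, 0.0524]
ee_rot: [1.934, 2.473, 0.002]
wrist_force: [2.7, 0.3, 2.0]
opening: 0.113
```

```bash
python3 q.py; python3 -c "
from h import *
grab('wrist','w14.png');q=grab('scene'); cv2.imwrite('pics/s14.png',cv2.resize(q['color'][190:290,210:350],None,fx=5,fy=5,interpolation=cv2.INTER_CUBIC))"
```

```text
t 18.017 pos [ 0.5607 -0.0578  0.0524] rot [1.9344e+00 2.4735e+00 1.7000e-03] F [2.7  0.3  1.97] T [ 0.02 -0.32  0.02] open 0.113
tcp stage [[-54.77  -0.31  12.36]]
F stage 2.7 -0.36 1.97
```

View pics/s14.png

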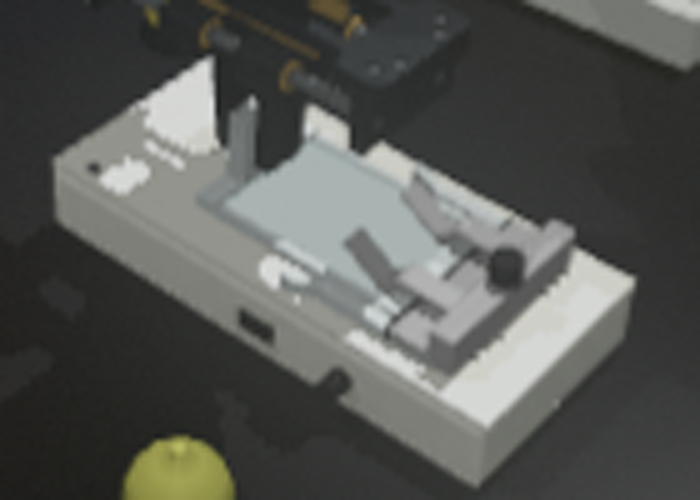

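View pics/w14.png

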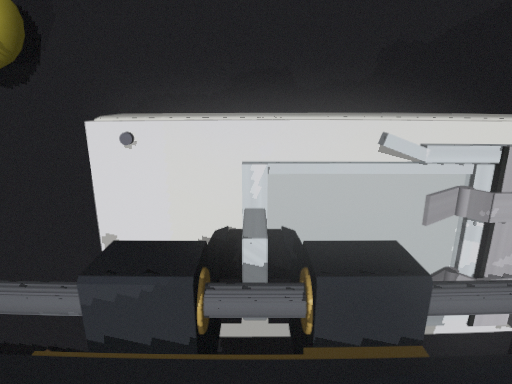

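Call:
drive_tool(steps=[0,0.01,0,0,1,0,0.01,0,0,1,0,0,0,0,1,0,0,0,0,1,0,0,0,0,1])

```text
t: 18.53
eef_pos: [0.5607, -0.0579, 0.0523]
ee_rot: [1.935, 2.474, -0.0]
wrist_force: [1.1, -0.3, 5.9]
opening: 0.113
```

```bash
python3 q.py
```

```text
t 18.533 pos [ 0.5607 -0.0579  0.0523] rot [ 1.9350e+00  2.4745e+00 -2.0000e-04] F [ 1.06 -0.35  5.88] T [-0.09 -0.08  0.05] open 0.113
tcp stage [[-54.8   -0.31  12.33]]
F stage 0.94 -0.59 5.88
```

Call:
drive_tool(steps=[0,0.01,0,0,1,0,0.01,0,0,1,0,0,0,0,1,0,0,0,0,1,0,0,0,0,1])

```text
t: 18.95
eef_pos: [0.5608, -0.0578, 0.0523]
ee_rot: [-1.935, -2.474, 0.002]
wrist_force: [-2.1, -0.4, 7.0]
opening: 0.109
```

```bash
python3 q.py
```

```text
t 18.95 pos [ 0.5608 -0.0578  0.0523] rot [-1.9346e+00 -2.4743e+00  2.0000e-03] F [-2.14 -0.37  6.99] T [-0.24  0.22  0.03] open 0.109
tcp stage [[-54.74  -0.29  12.34]]
F stage -2.16 0.16 6.99
```

Call:
drive_tool(steps=[0,0.01,-0.01,0,1,0,0.01,0,0,1,0,0,0,0,1,0,0,0,0,1,0,0,0,0,1])

```text
t: 19.37
eef_pos: [0.5608, -0.0578, 0.0523]
ee_rot: [-1.934, -2.474, 0.004]
wrist_force: [-2.6, -2.4, 7.5]
opening: 0.112
```

```bash
python3 q.py
```

```text
t 19.367 pos [ 0.5608 -0.0578  0.0523] rot [-1.9338 -2.4735  0.0036] F [-2.58 -2.41  7.52] T [-0.36  0.44 -0.01] open 0.112
tcp stage [[-54.68  -0.24  12.33]]
F stage -3.08 -1.71 7.52
```

Call:
drive_tool(steps=[0,0.01,0,0,1,0,0.01,0,0,1,0,0,0,0,1,0,0,0,0,1,0,0,0,0,1])

```text
t: 19.78
eef_pos: [0.5609, -0.0577, 0.0523]
ee_rot: [-1.933, -2.473, 0.005]
wrist_force: [-5.3, -3.1, 9.2]
opening: 0.113
```

```bash
python3 q.py; python3 -c "
from h import *
grab('wrist','w15.png');q=grab('scene'); cv2.imwrite('pics/s15.png',cv2.resize(q['color'][190:290,210:350],None,fx=5,fy=5,interpolation=cv2.INTER_CUBIC))"
```

```text
t 19.783 pos [ 0.5609 -0.0577  0.0523] rot [-1.9331 -2.4727  0.0051] F [-5.3  -3.1   9.24] T [-0.46  0.7  -0.02] open 0.113
tcp stage [[-54.59  -0.17  12.34]]
F stage -5.9 -1.73 9.24
```

View pics/s15.png

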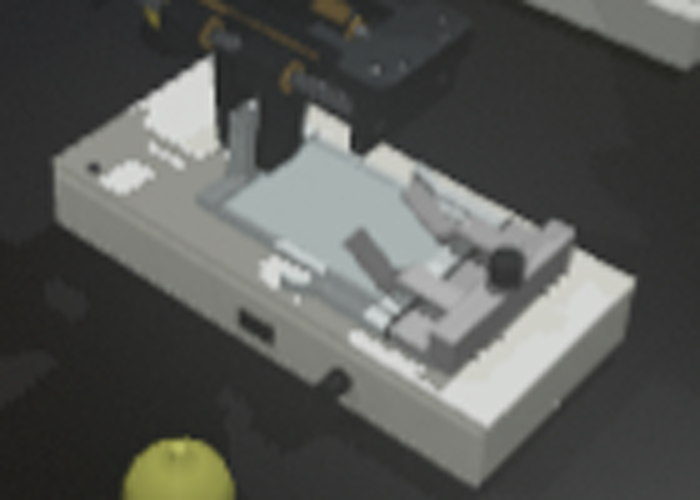

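View pics/w15.png

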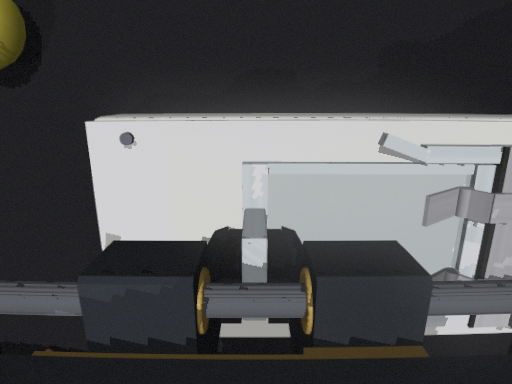

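```bash
cat > clip.py <<'E'
from h import *
def prof(p,lab):
    W=world(p,np.stack(np.meshgrid(np.arange(512),np.arange(384)),-1).reshape(-1,2)); W=W[np.isfinite(W).all(1)]
    s=S(W)
    for y0 in (22,-22):
        o=[]
        for x in range(14,70,4):
            k=(abs(s[:,0]-x)<2.5)&(abs(s[:,1]-y0)<5)&(s[:,2]>-8)&(s[:,2]<45)
            o.append((x,int(k.sum()),float(np.median(s[k,2]).round(1)) if k.any() else None))
        print(lab,y0,[(a,c) for a,b,c in o])
E
python3 - <<'E'
from clip import *
prof(np.load('pics/scene0.npy',allow_pickle=True).item(),'scene empty')
prof(r.get_image('scene'),'scene now')
prof(np.load('pics/top0.npy',allow_pickle=True).item(),'top empty')
prof(r.get_image('top'),'top now')
prof(r.get_image('wrist'),'wrist now')
E
```

```text
scene empty 22 [(14, 1.8), (18, 2.3), (22, 3.7), (26, 15.1), (30, 11.3), (34, 11.7), (38, 9.0), (42, 8.6), (46, 8.7), (50, 2.3), (54, 9.4), (58, 16.6), (62, 17.6), (66, 17.5)]
scene empty -22 [(14, 2.0), (18, 2.4), (22, 9.4), (26, 15.0), (30, 12.5), (34, 10.6), (38, 9.6), (42, 7.6), (46, 10.1), (50, 2.7), (54, 2.8), (58, 18.2), (62, 17.1), (66, 17.2)]
scene now 22 [(14, 4.4), (18, 5.5), (22, 20.3), (26, 18.4), (30, 16.6), (34, 14.3), (38, 11.6), (42, 9.7), (46, 11.5), (50, 9.6), (54, 18.6), (58, 19.2), (62, 18.1), (66, 17.6)]
scene now -22 [(14, 5.5), (18, 5.2), (22, 19.4), (26, 19.4), (30, 16.3), (34, 14.2), (38, 11.6), (42, 10.0), (46, 10.8), (50, 9.8), (54, 13.8), (58, 18.2), (62, 19.0), (66, 17.8)]
top empty 22 [(14, -2.8), (18, 5.1), (22, 16.2), (26, 11.6), (30, 10.2), (34, 8.5), (38, 4.3), (42, 8.5), (46, 6.1), (50, 10.7), (54, 14.5), (58, 14.5), (62, 13.3), (66, 13.3)]
top empty -22 [(14, -1.1), (18, -0.5), (22, 7.3), (26, 14.3), (30, 13.4), (34, 8.1), (38, 5.1), (42, 5.8), (46, 8.1), (50, 10.5), (54, 14.9), (58, 14.7), (62, 14.8), (66, 14.3)]
top now 22 [(14, None), (18, None), (22, None), (26, None), (30, None), (34, None), (38, None), (42, None), (46, None), (50, None), (54, None), (58, None), (62, None), (66, None)]
top now -22 [(14, None), (18, None), (22, None), (26, None), (30, None), (34, None), (38, None), (42, None), (46, None), (50, None), (54, None), (58, None), (62, None), (66, None)]
wrist now 22 [(14, 4.3), (18, 4.4), (22, 5.2), (26, 5.0), (30, 15.5), (34, 13.6), (38, 10.9), (42, 9.2), (46, 11.2), (50, 15.2), (54, 18.4), (58, 18.6), (62, 18.1), (66, 9.4)]
wrist now -22 [(14, None), (18, None), (22, None), (26, None), (30, None), (34, 12.7), (38, 4.7), (42, 8.6), (46, 10.5), (50, 12.8), (54, 7.7), (58, 7.6), (62, 8.1), (66, 9.2)]
```

Depth profiles show the clip toes about 4.5 mm above empty on both sides. That matches snapped on the glass; riding would be about 10 mm. I'll make one gentle confirming push with less down-pressure.

Call:
drive_tool(steps=[0,0,-0.02,0,1,0,0.01,0,0,1,0,0.01,0,0,1,0,0,0,0,1,0,0,0,0,1])

```text
t: 20.45
eef_pos: [0.5622, -0.0568, 0.0523]
ee_rot: [-1.934, -2.473, 0.003]
wrist_force: [-4.0, -1.7, 2.5]
opening: 0.11
```

```bash
python3 q.py
```

```text
t 20.45 pos [ 0.5622 -0.0568  0.0523] rot [-1.9338 -2.4728  0.0027] F [-4.04 -1.69  2.52] T [-0.24  0.6  -0.04] open 0.11
tcp stage [[-53.06   0.3   12.34]]
F stage -4.33 -0.67 2.52
```

Call:
drive_tool(steps=[0,0,-0.02,0,1,0,0.01,0,0,1,0,0.01,0,0,1,0,0,0,0,1,0,0,0,0,1])

```text
t: 20.87
eef_pos: [0.5626, -0.0567, 0.0527]
ee_rot: [-1.933, -2.473, 0.004]
wrist_force: [-5.1, -2.3, -0.5]
opening: 0.111
```

```bash
python3 q.py
```

```text
t 20.867 pos [ 0.5626 -0.0567  0.0527] rot [-1.9329 -2.4725  0.0039] F [-5.1  -2.32 -0.48] T [-0.43  0.81 -0.02] open 0.111
tcp stage [[-52.67   0.37  12.68]]
F stage -5.51 -1.02 -0.48
```

Call:
drive_tool(steps=[0,0.01,0,0,1,0,0.01,0,0,1,0,0,0,0,1,0,0,0,0,1,0,0,0,0,1])

```text
t: 21.28
eef_pos: [0.5626, -0.0567, 0.0526]
ee_rot: [-1.932, -2.472, 0.006]
wrist_force: [-7.5, -3.7, 1.3]
opening: 0.111
```

```bash
python3 q.py
```

```text
t 21.283 pos [ 0.5626 -0.0567  0.0526] rot [-1.9322 -2.4718  0.0057] F [-7.52 -3.66  1.28] T [-0.62  1.06  0.01] open 0.111
tcp stage [[-52.65   0.33  12.55]]
F stage -8.18 -1.73 1.28
```

Call:
drive_tool(steps=[0,0.01,0,0,1,0,0.01,0,0,1,0,0,0,0,1,0,0,0,0,1,0,0,0,0,1])

```text
t: 21.7
eef_pos: [0.5626, -0.0567, 0.0524]
ee_rot: [-1.931, -2.471, 0.008]
wrist_force: [-9.7, -4.9, 2.0]
opening: 0.11
```

```bash
python3 q.py
```

```text
t 21.7 pos [ 0.5626 -0.0567  0.0524] rot [-1.9313 -2.471   0.0077] F [-9.73 -4.91  2.04] T [-0.74  1.3   0.  ] open 0.11
tcp stage [[-52.7    0.34  12.39]]
F stage -10.63 -2.41 2.04
```

The stop is felt: no motion over 1.6 mm of command while the push rose to 10.6 N with little down-load. Next I relax the push, then release.

Call:
drive_tool(steps=[0,-0.02,0,0,1,0,-0.02,0,0,1,-0.01,-0.02,0,0,1,0,0,0,0,1,0,0,0,0,1])

```text
t: 22.12
eef_pos: [0.5629, -0.057, 0.0531]
ee_rot: [-1.934, -2.474, 0.002]
wrist_force: [-3.2, -0.9, -2.9]
opening: 0.109
```

```bash
python3 q.py
```

```text
t 22.117 pos [ 0.5629 -0.057   0.0531] rot [-1.9339e+00 -2.4736e+00  1.6000e-03] F [-3.25 -0.91 -2.93] T [-0.35  0.8   0.07] open 0.109
tcp stage [[-5.247e+01 -4.000e-02  1.315e+01]]
F stage -3.37 -0.09 -2.93
```

Call:
drive_tool(steps=[0,-0.01,0.01,0,1,0,0,0.01,0,1,0,0,0,0,1,0,0,0,0,1,0,0,0,0,1])

```text
t: 22.53
eef_pos: [0.5629, -0.0572, 0.0529]
ee_rot: [-1.935, -2.474, 0.001]
wrist_force: [-4.4, -0.3, -2.6]
opening: 0.11
```

```bash
python3 q.py
```

```text
t 22.533 pos [ 0.5629 -0.0572  0.0529] rot [-1.9345e+00 -2.4741e+00  8.0000e-04] F [-4.35 -0.33 -2.6 ] T [-0.1   0.91  0.04] open 0.11
tcp stage [[-52.49  -0.2   12.87]]
F stage -4.3 0.73 -2.6
```

Call:
drive_tool(steps=[0,0,0,0,0.8,0,0,0,0,0.7,0,0,0,0,0.5,0,0,0,0,0.4,0,0,0,0,0.4])

```text
t: 22.95
eef_pos: [0.5646, -0.0575, 0.0539]
ee_rot: [1.934, 2.473, 0.002]
wrist_force: [-0.5, 0.2, -0.9]
opening: 0.464
```

Call:
drive_tool(steps=[0,0,0,0,0.4,0,0,0,0,0.4,0,0,0,0,0.4,0,0,0,0,0.4,0,0,0,0,0.4])

```text
t: 23.37
eef_pos: [0.5634, -0.0574, 0.0531]
ee_rot: [-1.935, -2.475, 0.0]
wrist_force: [-1.0, 0.3, 0.4]
opening: 0.6
```

```bash
python3 q.py; python3 - <<'E'
from clip import *
p=grab('wrist','w16.png'); prof(p,'wrist'); prof(grab('scene'),'scene')
E
```

```text
t 23.367 pos [ 0.5634 -0.0574  0.0531] rot [-1.9354 -2.4747  0.    ] F [-1.03  0.29  0.39] T [-0.1   0.02 -0.04] open 0.6
tcp stage [[-52.08  -0.5   13.07]]
F stage -0.93 0.53 0.39
wrist 22 [(14, 4.4), (18, 4.4), (22, 5.3), (26, 4.9), (30, 15.3), (34, 13.5), (38, 11.2), (42, 9.5), (46, 11.2), (50, 15.1), (54, 18.5), (58, 18.5), (62, 18.1), (66, 17.9)]
wrist -22 [(14, 4.4), (18, None), (22, None), (26, None), (30, None), (34, None), (38, None), (42, None), (46, None), (50, None), (54, None), (58, None), (62, None), (66, None)]
scene 22 [(14, 5.4), (18, 4.9), (22, 14.0), (26, 18.8), (30, 15.7), (34, 15.6), (38, 11.4), (42, 10.6), (46, 13.1), (50, 9.3), (54, 18.9), (58, 18.6), (62, 18.5), (66, 18.4)]
scene -22 [(14, 5.2), (18, 4.7), (22, 20.8), (26, 18.1), (30, 16.9), (34, 14.4), (38, 12.1), (42, 10.1), (46, 11.9), (50, 9.0), (54, 19.0), (58, 18.9), (62, 19.3), (66, 18.6)]
```

View pics/w16.png

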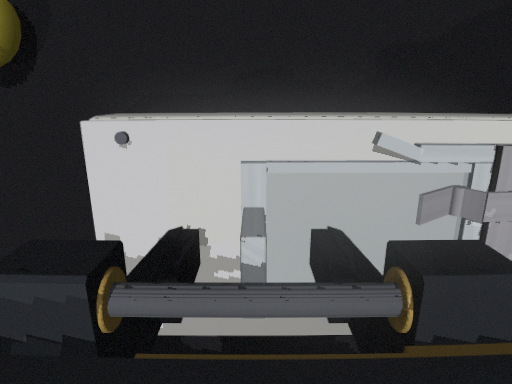

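Released, with both fingers clear of the tab at (254,240). I'll lift straight up and look again.

Call:
drive_tool(steps=[0,0,-0.2,0,0.4,0,0,-0.5,0,0.4,0,0,-0.8,0,0.4,0,0,-0.9,0,0.4,0,0,-0.9,0,0.4])

```text
t: 23.88
eef_pos: [0.5626, -0.0573, 0.1864]
ee_rot: [-1.935, -2.474, 0.001]
wrist_force: [0.6, 0.5, 0.4]
opening: 0.598
```

Call:
drive_tool(steps=[0,0,-0.8,0,0.4,0,0,-0.4,0,0.4,0,0,0,0,0.4,0,0,0,0,0.4,0,0,0,0,0.4])

```text
t: 24.3
eef_pos: [0.5624, -0.0572, 0.2316]
ee_rot: [-1.934, -2.473, 0.002]
wrist_force: [0.7, -0.1, -0.8]
opening: 0.599
```

```bash
python3 q.py; python3 - <<'E'
from clip import *
p=grab('wrist','w17.png'); prof(p,'wrist'); q=grab('scene','s17.png'); prof(q,'scene')
cv2.imwrite('pics/s17c.png',cv2.resize(q['color'][190:290,210:350],None,fx=5,fy=5,interpolation=cv2.INTER_CUBIC))
E
```

```text
t 24.3 pos [ 0.5624 -0.0572  0.2316] rot [-1.9340e+00 -2.4732e+00  1.8000e-03] F [ 0.66 -0.08 -0.79] T [-0.07  0.1   0.02] open 0.599
tcp stage [[-5.3010e+01 -9.0000e-02  1.9163e+02]]
F stage 0.62 -0.24 -0.79
wrist 22 [(14, 4.6), (18, 4.5), (22, 5.3), (26, 18.6), (30, 16.5), (34, 13.8), (38, 11.6), (42, 9.8), (46, 11.2), (50, 15.7), (54, 18.5), (58, 18.6), (62, 18.4), (66, 18.2)]
wrist -22 [(14, 4.5), (18, 4.4), (22, 4.9), (26, 18.5), (30, 16.4), (34, 14.2), (38, 11.6), (42, 9.3), (46, 11.0), (50, 16.0), (54, 18.5), (58, 18.8), (62, 18.1), (66, 18.0)]
scene 22 [(14, 4.7), (18, 5.1), (22, 19.4), (26, 18.9), (30, 16.3), (34, 12.5), (38, 10.8), (42, 11.0), (46, 9.2), (50, 10.2), (54, 18.6), (58, 18.9), (62, 18.8), (66, 18.7)]
scene -22 [(14, 4.8), (18, 4.3), (22, 21.0), (26, 19.7), (30, 16.7), (34, 15.2), (38, 10.9), (42, 10.8), (46, 12.6), (50, 10.1), (54, 19.2), (58, 19.7), (62, 19.0), (66, 18.6)]
```

View pics/w17.png

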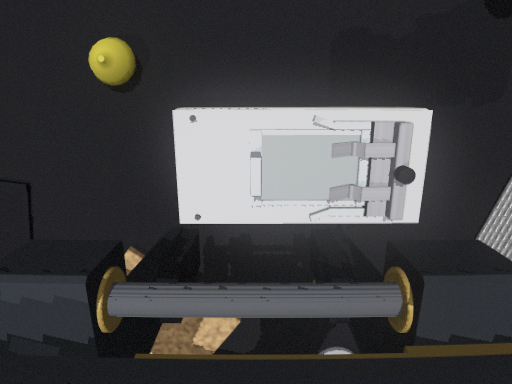

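View pics/s17c.png

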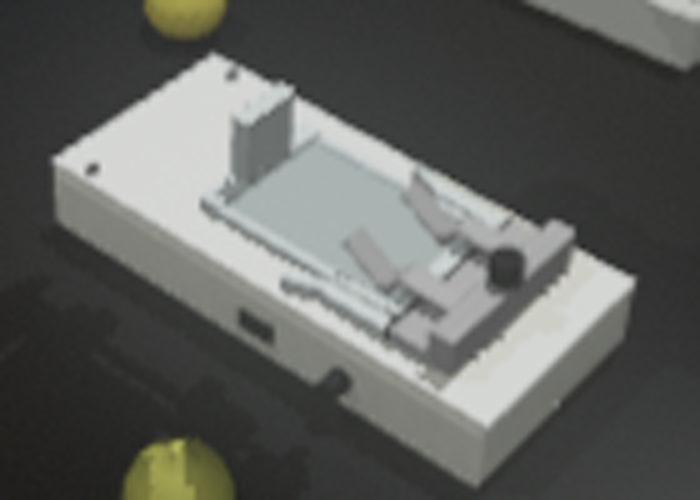

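```bash
python3 - <<'E'
from clip import *
p=grab('wrist')
W=world(p,np.stack(np.meshgrid(np.arange(512),np.arange(384)),-1).reshape(-1,2)); s=S(W)
k=(abs(s[:,0]+53)<25)&(abs(s[:,1])<35)&(s[:,2]>38)&(s[:,2]<50); t=s[k]
print('tab top',k.sum(),t.mean(0).round(1),cv2.minAreaRect(t[:,:2].astype(np.float32)))
k=(abs(s[:,0]+10)<45)&(abs(s[:,1])<30)&(s[:,2]>1)&(s[:,2]<8); t=s[k]
c=np.linalg.lstsq(np.c_[t[:,:2],np.ones(len(t))],t[:,2],rcond=None)[0]; print('pane plane slopes',c.round(4))
k=(abs(s[:,0]+100)<20)&(abs(s[:,1])<50)&(abs(s[:,2])<6); print('deck z',np.median(s[k,2]))
rx=np.arange(-80,75,.25); ry=np.arange(48,-48,-.25); X,Y=np.meshgrid(rx,ry)
xy=O+X[...,None]/1e3*EX+Y[...,None]/1e3*EY; Wd=np.concatenate([xy,np.full(X.shape+(1,),.046)],-1)
uv=proj(p,Wd).reshape(X.shape+(2,)).astype(np.float32); im=cv2.remap(p['color'],uv[...,0],uv[...,1],cv2.INTER_CUBIC); cv2.imwrite('pics/r17.png',cv2.resize(im,None,fx=1.28,fy=1.28))
# bystander check vs start (scene depth images)
a=np.load('pics/scene0.npy',allow_pickle=True).item(); q=grab('scene','s18.png')
E
```

```text
tab top 436 [-52.7   1.5  44.7] ((-52.71993637084961, 0.9762802124023438), (9.181098937988281, 35.59800338745117), 0.0025100980419665575)
pane plane slopes [-4.2000e-03  2.5000e-03  4.3891e+00]
deck z 0.9423938931805222
```

View pics/r17.png

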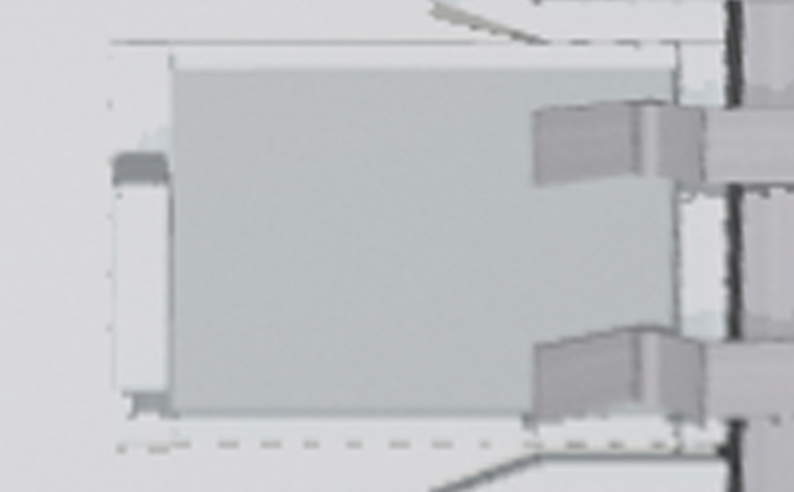

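View pics/s18.png

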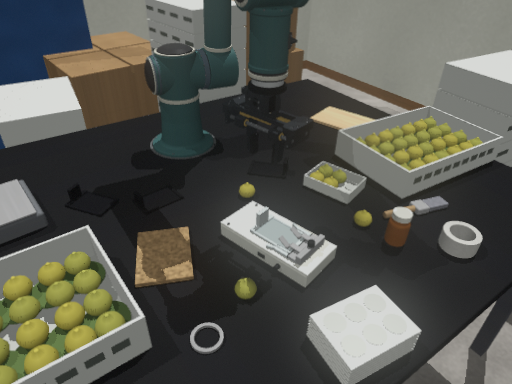

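The rectified view shows the leading rim at px 680–727 touching the dark stop face at 727. Both beads are at px ~645, behind the rim on the glass, and the plate is square and centred. In the scene view the bystanders are where they were. I'm handing in.

```bash
python3 -c "
from h import *
print(r.close_job()); print(r.state()['t'])"
```

```text
the job is handed in; nothing more can be done
None
the job is handed in; nothing more can be done
```

The plate is home on the stage with both clips snapped down onto the glass, released, and I handed the job in at about t = 24 s. The hand-in gives no verdict.

I gripped the plate by its tab, laid it flat in front of the clips and slid it in until I felt the stop. I then eased the push off, let go and lifted clear.

**Last checks:**
- **Position:** the tab is at stage x ≈ -52.7 mm and y ≈ +1 mm. The plate is square and its tilt is below 0.005 rad.
- **Clips:** both bead creases sit behind the leading rim. The toes are about 4 mm above their empty height, which fits lying on the glass (riding would be about 10 mm). I worked the lift out from depth images; I did not read the clip joints. That includes the moment both clips rode up on the rim, which I judged from pictures and the drop in push force.
- **Stop:** the leading rim touches the stop face in the rectified picture. The most I pushed after reaching it was about 11 N, measured at the wrist; I backed off before letting go.
- **Bystanders:** they look unmoved in the last scene picture.

**Disagreement:** I first took a stall about 2 mm short for the stop. It was friction from pressing the plate down; with less down-force it slid on to the real stop.

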